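Pile the spacer plates in the lidded parts dish

TASK

Open the round parts dish by lifting its lid by the lug, edge first (the side opposite the lug stays resting on the dish until the lug side has come clearly up), and lay the lid flat, top up, on the rubber mat, keeping it low all the way: never more than about 10 cm above the bench. Then stack all the steel spacer plates that are there lying flat in the middle of the dish as one squared pile, long sides together and edges flush, and put the lid back on the dish, centred and fully down. Leave the can, the pulley and the spanner alone.

Things in the scene. Friction and masses are not known exactly. Their poses are not given: they have to be found in the camera images.
- dish_floor (a point): Centre of the inner floor of the open round steel parts dish, held to the bench by its magnet (it does not move). Dish: outer diameter 128 mm, wall 3 mm, height 42 mm over the bench, floor 4 mm thick, so 38 mm deep inside and 122 mm across inside. This point is 4 mm above the bench; z up.
- lid: Loose round aluminium lid, 144 mm across, 11 mm high, about 90 g: 3 mm flat top, with a skirt 8 mm deep, 3 mm thick, that goes around the outside of the dish with about 5 mm of play all round. Origin: on its axis at the skirt's lower edge; z up through the top, x towards its grip lug. Seated, its origin is 34 mm above the bench (30 mm above the dish floor point), the rim against its top.
- lid_grip (a point): Centre of the lid's upright grip lug, the rigid aluminium block near the lid's edge: 28 mm long along the lid's x (radially), 10 mm wide along the lid's y, 22 mm high, standing on the lid's top (its top is 33 mm above the skirt's lower edge). This point lies 44 mm from the lid's axis and 22 mm above the skirt's lower edge. Same axes as the lid.
- lid_far (a point): Lower edge of the lid's skirt at the side opposite the grip lug, 70 mm from the lid's axis (at x = -70 mm of the lid, z = 0).
- mat_mid (a point): Centre of the top of the square black rubber mat, 200 x 200 mm, 2 mm thick, fixed flat on the bench; it lies to the left or the right of the dish. x, y along its sides, z up.
- tray_mid (a point): Centre of the top of the flat cardboard sheet, 240 (x) x 300 (y) mm, 2 mm thick, fixed flat on the bench at the other side of the dish; the plates lie spread out on it.
- plate1_mid (a point): Centre (half-way up) of flat steel spacer plate 1: loose, 66 mm long (its x), 44 mm wide (its y), 6 mm thick (its z), about 130 g, with two dark bolt holes. All plates are alike. Between four and six are present.
- plate2_mid (a point): Centre (half-way up) of flat steel spacer plate 2: loose, 66 mm long (its x), 44 mm wide (its y), 6 mm thick (its z), about 130 g, with two dark bolt holes. All plates are alike. Between four and six are present.
- plate3_mid (a point): Centre (half-way up) of flat steel spacer plate 3: loose, 66 mm long (its x), 44 mm wide (its y), 6 mm thick (its z), about 130 g, with two dark bolt holes. All plates are alike. Between four and six are present.
- plate4_mid (a point): Centre (half-way up) of flat steel spacer plate 4: loose, 66 mm long (its x), 44 mm wide (its y), 6 mm thick (its z), about 130 g, with two dark bolt holes. All plates are alike. Between four and six are present.
- plate5_mid (a point): Centre (half-way up) of flat steel spacer plate 5: loose, 66 mm long (its x), 44 mm wide (its y), 6 mm thick (its z), about 130 g, with two dark bolt holes. All plates are alike. Between four and six are present.
- plate6_mid (a point): Centre (half-way up) of flat steel spacer plate 6: loose, 66 mm long (its x), 44 mm wide (its y), 6 mm thick (its z), about 130 g, with two dark bolt holes. All plates are alike. Between four and six are present.
- oil_can: Bystander: grey can, 64 mm diameter, 120 mm tall, beyond the dish. Origin at the centre of its underside. Leave alone.
- pulley: Bystander: dark steel belt pulley, 84 mm diameter, 36 mm high, lying flat beyond the dish. Origin at the centre of its underside. Leave alone.
- spanner: Bystander: steel spanner lying on the bench beyond the work, about 180 mm long. Leave alone.
Things that resemble listed ones, but are neither listed nor needed, are in the scene too. What is shaped like the part that bears plate6_mid but orange or pink is not meant.

How it is judged:
On the way, in this order (a step that is already met when the one before it is completed fails the run):
1. the lid is raised edge first: its lug side is up by 6 mm or more while the opposite edge still rests on the dish (z of lid_grip in the frame of dish_floor above 0.058 m and z of lid_far in the frame of dish_floor below 0.036 m and horizontal distance between lid and dish_floor below 0.02 m and angle between lid's own z axis and vertical between 0.05 and 0.6 rad), for 0.1 s.
2. the lid lies flat, top up, on the mat, let go (horizontal distance between lid and mat_mid below 0.07 m and height (world z) of lid below 0.006 m and angle between lid's own z axis and vertical below 0.05 rad and contact force between the fingers and lid below 0.1 N), for 0.2 s.
3. all the plates lie in the open dish as one squared pile (horizontal distance between each of plate1_mid, plate2_mid, plate3_mid, plate4_mid, plate5_mid, plate6_mid and dish_floor below 0.018 m and angle between each of plate1_mid, plate2_mid, plate3_mid, plate4_mid, plate5_mid, plate6_mid's own z axis and vertical below 0.08 rad and height (world z) of each of plate1_mid, plate2_mid, plate3_mid, plate4_mid, plate5_mid, plate6_mid below 0.042 m and horizontal distance between plate1_mid and plate2_mid below 0.007 m and angle between the x axis of plate1_mid and the x axis of plate2_mid, either way round below 0.14 rad and horizontal distance between each of plate1_mid, plate2_mid and plate3_mid below 0.007 m and angle between the x axis of each of plate1_mid, plate2_mid and the x axis of plate3_mid, either way round below 0.14 rad and horizontal distance between each of plate1_mid, plate2_mid, plate3_mid and plate4_mid below 0.007 m and angle between the x axis of each of plate1_mid, plate2_mid, plate3_mid and the x axis of plate4_mid, either way round below 0.14 rad and horizontal distance between each of plate1_mid, plate2_mid, plate3_mid, plate4_mid and plate5_mid below 0.007 m and angle between the x axis of each of plate1_mid, plate2_mid, plate3_mid, plate4_mid and the x axis of plate5_mid, either way round below 0.14 rad and horizontal distance between each of plate1_mid, plate2_mid, plate3_mid, plate4_mid, plate5_mid and plate6_mid below 0.007 m and angle between the x axis of each of plate1_mid, plate2_mid, plate3_mid, plate4_mid, plate5_mid and the x axis of plate6_mid, either way round below 0.14 rad and horizontal distance between lid and dish_floor above 0.1 m), for 0.2 s.
At the end, for the whole second after the job is handed in: Every plate present lies flat in the dish within 18 mm of its centre, all of them in one pile with centres within 7 mm and long sides within 8 degrees of one another; the lid sits level on the dish, centred within 7 mm and fully down (within 2.5 mm), and nothing is touched (horizontal distance between each of plate1_mid, plate2_mid, plate3_mid, plate4_mid, plate5_mid, plate6_mid and dish_floor below 0.018 m and angle between each of plate1_mid, plate2_mid, plate3_mid, plate4_mid, plate5_mid, plate6_mid's own z axis and vertical below 0.08 rad and height (world z) of each of plate1_mid, plate2_mid, plate3_mid, plate4_mid, plate5_mid, plate6_mid below 0.042 m and horizontal distance between plate1_mid and plate2_mid below 0.007 m and angle between the x axis of plate1_mid and the x axis of plate2_mid, either way round below 0.14 rad and horizontal distance between each of plate1_mid, plate2_mid and plate3_mid below 0.007 m and angle between the x axis of each of plate1_mid, plate2_mid and the x axis of plate3_mid, either way round below 0.14 rad and horizontal distance between each of plate1_mid, plate2_mid, plate3_mid and plate4_mid below 0.007 m and angle between the x axis of each of plate1_mid, plate2_mid, plate3_mid and the x axis of plate4_mid, either way round below 0.14 rad and horizontal distance between each of plate1_mid, plate2_mid, plate3_mid, plate4_mid and plate5_mid below 0.007 m and angle between the x axis of each of plate1_mid, plate2_mid, plate3_mid, plate4_mid and the x axis of plate5_mid, either way round below 0.14 rad and horizontal distance between each of plate1_mid, plate2_mid, plate3_mid, plate4_mid, plate5_mid and plate6_mid below 0.007 m and angle between the x axis of each of plate1_mid, plate2_mid, plate3_mid, plate4_mid, plate5_mid and the x axis of plate6_mid, either way round below 0.14 rad and horizontal distance between lid and dish_floor below 0.007 m and z of lid in the frame of dish_floor between 0.027 and 0.0325 m and angle between lid's own z axis and vertical below 0.035 rad).
It fails at once if the lid is raised more than about 13 cm above the bench (height (world z) of lid above 0.13 m).
It fails at once if the can is disturbed (distance of oil_can from where it was at the start of the episode above 0.03 m).
It fails at once if the pulley is disturbed (distance of pulley from where it was at the start of the episode above 0.03 m).
It fails at once if the spanner is disturbed (distance of spanner from where it was at the start of the episode above 0.03 m).
Of plate1, plate2, plate3, plate4, plate5, plate6 only 4 to 6 are there at a start; the rules pass over those that are not, and their reading is None.
At some moment in a run one of lid may be knocked a few centimetres aside while the robot is not near it.
Once in a run the grip may slacken for a moment while it holds something.
It also fails if it takes over 208 s, if anything falls off the work surface, if the arm or the gripper's body presses on something with over 40 N, if the wrist force passes 120 N, or if a joint passes its speed limit or range.

ROBOT

A 7-joint arm with a two-finger parallel gripper is mounted at the origin on the work surface. World frame = base frame: x ahead of the robot, y to its left, z up, the work surface at z = 0. Lengths are in m, angles in rad, forces in N, time in s.
With the tool pointing down it reaches from about 0.425 to 0.875 m from the base axis. Payload 4.7 kg.
Tool frame: the origin (TCP) lies at the very end of the fingers, on their centre line; the grasp point (between the pads) lies 19 mm behind it; x points along the fingers, z is the direction in which the jaws open and shut, and the axes are right-handed (so a half turn about x gives the same grasp; the last joint's range is limited). The gripper opens to 87 mm and grips with 3 to 60 N. Pads are 19 mm wide; open, the fingers measure 117 mm over their backs; the gripper's body (75 mm by 190 mm) begins 51 mm behind the grasp point.
Start: joints at [1.194, 0.321, -0.07, 1.45, 0.023, 1.371, -0.057], TCP at [0.248, -0.601, 0.193] pointing down, gripper open.
Joint ranges: [-2.86, 2.86], [-0.3, 2.09], [-1.38, 1.24], [0.06, 2.45], [-1.56, 4.7], [0.09, 2.05], [-2.69, 2.69]. Speed limits (rad/s): [2.57, 2.57, 3.14, 3.14, 3.14, 3.14, 3.14].

INTERFACE

Orientations are given as a rotation vector (axis times angle).
In Python, from bench import telemetry, viewer, workorder gives the robot as it stands.
- The arm moves only by the shell command python3 -m creep 'ROWS' [FORCE]. ROWS is JSON, a list of rows, each an object of numbers: "fingers": the opening, from 0 (shut) to 1 (fully open); "x", "y", "z": the shift along the tool's x, y, z in units of 40 mm (1.0 is 40 mm); "twist": the turn about the tool's x in units of 5 degrees (1.0 is 5 degrees). In form: [{"fingers": .., "x": .., "y": .., "z": .., "twist": ..}, ...]. A call has 1 to 20 rows; each row is the pose to reach, as a shift and turn from the pose commanded when the call began, along the tool's axes at that moment; what a row does not reach only later rows make up. A row lasts 1/12 s, in which the tool goes at most 41.7 mm and 7.16 degrees, less where a joint would pass 70% of its speed; a pose out of reach is approached as far as the arm can. A call with a gripper value outside its range is refused whole. The fingers move at their own pace and stop on an object; FORCE is the grip in N (left out, the last holds). Time passes only in rows, so rows that repeat a pose let the fingers close. It gives the time, the measured TCP pose, the force and the opening at its end, in the units of the state.
- telemetry.get_state(): the state, without advancing time (a new reading comes with each control period).
- viewer.get_image(name): name is "side" or "top"; returns a dict with "pixels" (480x640x3 uint8, red, green, blue), "z_map" (480x640 float32, m along the optical axis (not along the pixel's ray), 0 where there is no reading), "K" (3x3 intrinsics, pixels), "xyz" and "attitude" of the camera in the world. Camera axes: x right, y up, looking along -z (the intrinsics and any distortion apply to the point x, -y, -z); pixel columns grow to the right and rows downward; lengths in m; the calibration is good to about 2 mm. A picture is of the moment at which its call begins.
- workorder.close_job(): hands the job in, once; it reports no verdict.
The state is a dict: "time": time; "joint_positions": joint angles; "qd": joint speeds; "joint_torque": joint torques, N m; "position": TCP position; "tool_rot": TCP orientation; "ft_force": force on the tool from outside, world axes, zero at the start; "torque": the same for the moment, N m; "grip_width": opening from 0.0 (shut) to 1.0 (fully open).
Only numpy, scipy, OpenCV 4.12 (cv2) and the standard library are available. Lean on these libraries where they do the work, as an engineer would, in place of code of your own. Each camera call takes 0.05 s, during which the arm holds its last target.

## Working session

There is one attempt and no reset: what is moved stays moved. The work goes in short steps, Python scripts to look and compute and a shell command to move; the robot and the scene stay as the last step left them, time stands still between calls to the robot, and variables do not carry over. Pictures are saved under pics/ and viewed, and the job is handed in when it is done.

```bash
ls -la; mkdir -p pics
cat > h.py <<'E'
import numpy as np, cv2
from scipy.spatial.transform import Rotation as R
from bench import telemetry, viewer, workorder
def grab(n,save=None):
    d=viewer.get_image(n)
    np.savez('%s.npz'%n,**{k:np.array(v) for k,v in d.items()})
    if save: cv2.imwrite('pics/'+save,d['pixels'][:,:,::-1])
    return d
def att(a):
    a=np.array(a,float)
    return R.from_rotvec(a).as_matrix() if a.shape==(3,) else a
def px2w(d,u,v,z=None):
    """pixel -> world; with z: intersect plane z, else depth"""
    K=np.array(d['K']);Rm=att(d['attitude']);p=np.array(d['xyz'])
    r=np.array([(u-K[0,2])/K[0,0],-(v-K[1,2])/K[1,1],-1.0])
    if z is None:
        zz=d['z_map'][int(round(v)),int(round(u))]; return p+Rm@(r*zz)
    w=Rm@r; return p+w*(z-p[2])/w[2]
def w2px(d,P):
    K=np.array(d['K']);Rm=att(d['attitude']);p=np.array(d['xyz'])
    c=Rm.T@(np.array(P)-p); return np.array([K[0,2]+K[0,0]*c[0]/-c[2],K[1,2]+K[1,1]*(-c[1])/-c[2]])
E
python3 - <<'E'
from h import *
s=telemetry.get_state();print(s)
for n in('side','top'):
    d=grab(n,n+'0.png');print(n,d['K'],d['xyz'],d['attitude'],[k for k in d])
E
```

```text
total 12
drwxr-xr-x  3 agent agent 4096 Dec  7 05:30 .
drwxr-xr-x 23 root  root  4096 Dec  7 05:30 ..
drwxr-xr-x  2 agent agent 4096 Dec  7 05:30 pics
{'time': 0.0, 'joint_positions': array([ 1.19408682,  0.32179737, -0.07005659,  1.45168608,  0.02260285,
        1.37080148, -0.05689269]), 'qd': array([-0.00146185,  0.00021192,  0.00058993,  0.00073054, -0.00014012,
       -0.0002567 ,  0.00076674]), 'joint_torque': array([ 3.74180272e-04, -4.91288638e+01, -4.03594449e-01, -3.12524521e+01,
       -6.39846898e-02,  4.37054154e-02,  1.48402469e-04]), 'position': array([ 0.24730687, -0.60044715,  0.19147243]), 'tool_rot': array([ 0.91769202,  1.37080087, -0.91609998]), 'ft_force': array([ 0.08010692, -0.39333801, -0.40471583]), 'torque': array([ 0.0066529 , -0.03474291, -0.01028165]), 'grip_width': 0.9981116137797389}
side [[479.86107955   0.         314.34569533]
 [  0.         479.86107955 237.64295643]
 [  0.           0.           1.        ]] [0.16985765 0.92019555 0.85272082] [ 0.2731845  -1.16132686 -2.44208967] ['pixels', 'z_map', 'K', 'xyz', 'attitude']
top [[611.83059489   0.         322.31799365]
 [  0.         611.83059489 238.84161066]
 [  0.           0.           1.        ]] [0.38728156 0.06252192 1.56869674] [ 0.10258227 -0.10818188 -1.59601662] ['pixels', 'z_map', 'K', 'xyz', 'attitude']
```

View pics/top0.png

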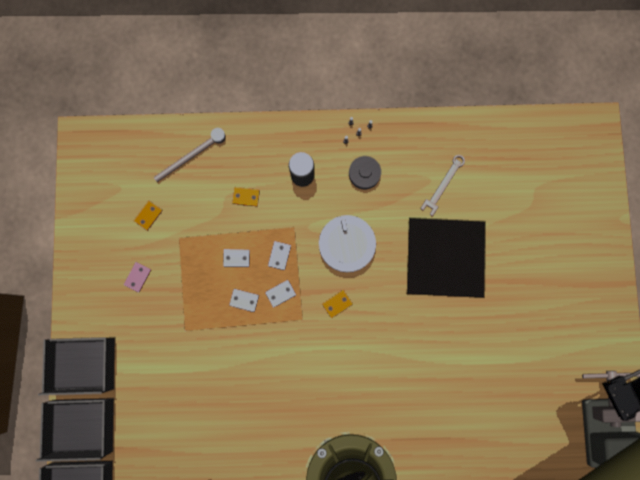

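View pics/side0.png

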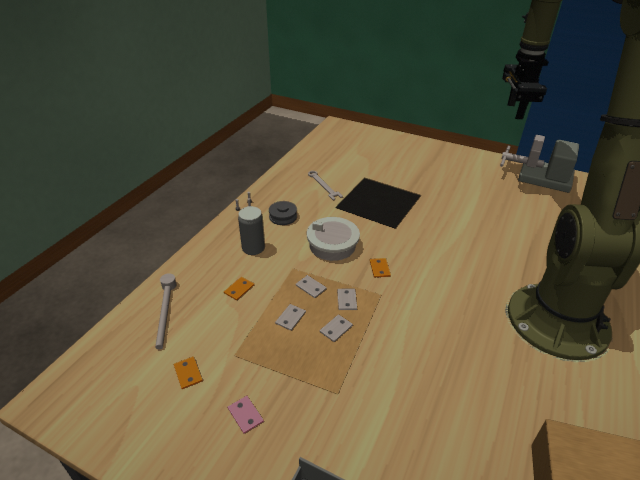

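The top view shows the robot base at (350,475), the dish with its lid at (347,244), the mat at (447,258) and the cardboard at (240,278). The steel plates appear at (236,258), (279,256), (281,293) and (244,300). Things that could be mistaken for plates are the orange ones at (246,196), (148,215) and (338,304) and the pink one at (138,277). The other lug-like item is the vise bench part at right, which is irrelevant. Next I'll check close crops.

Run:
```python
from h import *
t=np.load('top.npz');im=t['pixels'][:,:,::-1]
a=cv2.resize(im[225:335,175:310],None,fx=4.4,fy=4.4,interpolation=cv2.INTER_CUBIC)
b=cv2.resize(im[205:285,305:390],None,fx=7,fy=7,interpolation=cv2.INTER_CUBIC)
cv2.imwrite('pics/c1.png',a);cv2.imwrite('pics/c2.png',b)
s=np.load('side.npz');im=s['pixels'][:,:,::-1]
cv2.imwrite('pics/c3.png',cv2.resize(im[205:395,230:430],None,fx=3,fy=3,interpolation=cv2.INTER_CUBIC))
for n,u,v in [('lid',335,255),('can',302,162),('mat',447,258),('tray',210,285),('bench',380,350),('lug',344,224)]+[('p',236,258),('p',279,256),('p',281,293),('p',244,300)]:
    print(n,px2w(t,u,v).round(4))
```

```text
lid [0.5506 0.0236 0.0434]
can [0.7726 0.0988 0.1166]
mat [ 0.5392 -0.2652  0.0029]
tray [0.4868 0.3444 0.0023]
bench [ 0.3108 -0.0841 -0.0035]
lug [ 0.6256 -0.0007  0.0623]
p [0.5535 0.2762 0.01  ]
p [0.5558 0.1663 0.008 ]
p [0.4612 0.1632 0.0045]
p [0.446  0.2573 0.0075]
```

View pics/c1.png

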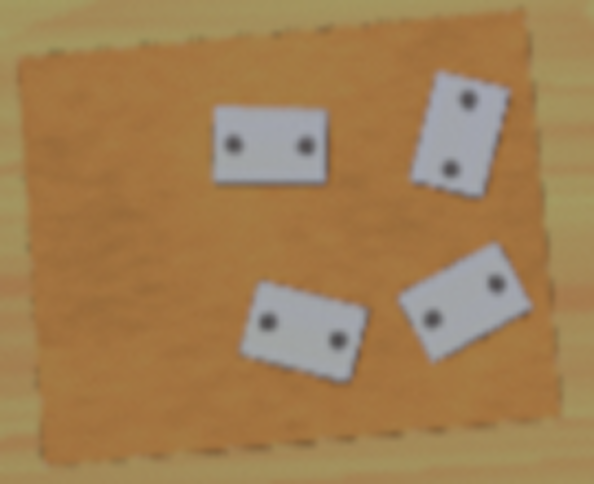

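View pics/c2.png

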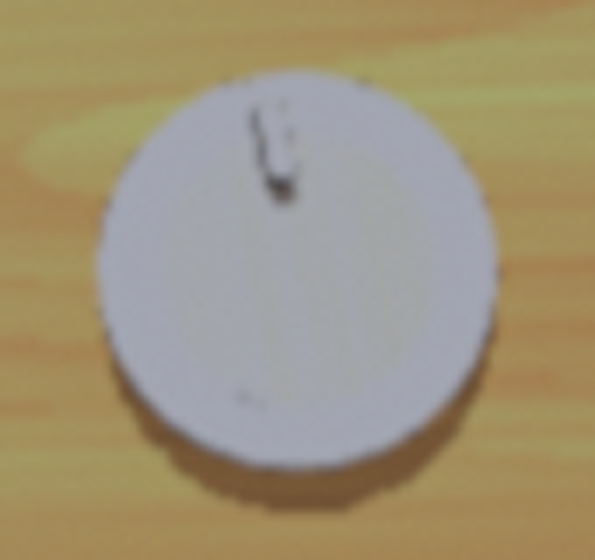

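View pics/c3.png

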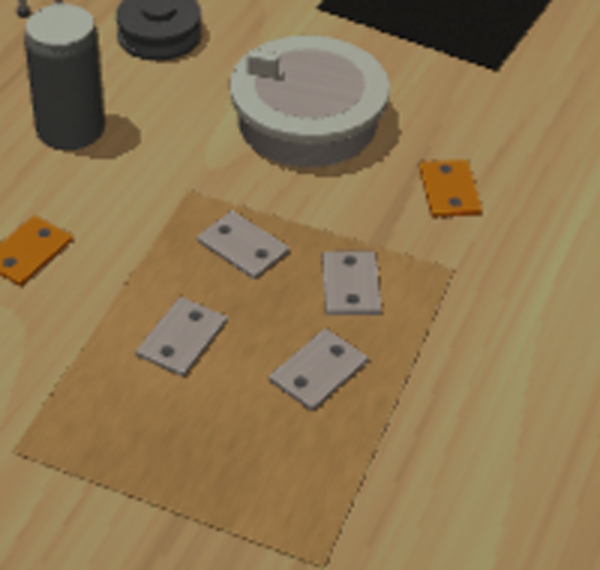

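```bash
cat >> h.py <<'E'
def cloud(d):
    K=np.array(d['K']);Rm=att(d['attitude']);p=np.array(d['xyz'])
    v,u=np.mgrid[0:480,0:640]; Z=d['z_map']
    r=np.stack([(u-K[0,2])/K[0,0]*Z,-(v-K[1,2])/K[1,1]*Z,-Z],-1)
    return p+r@Rm.T
def plates(d,ztop=0.008,box=(0.38,0.66,0.10,0.40)):
    im=d['pixels'];hsv=cv2.cvtColor(im,cv2.COLOR_RGB2HSV)
    m=((hsv[:,:,1]<70)&(hsv[:,:,2]>60)).astype(np.uint8)
    k,lab=cv2.connectedComponents(cv2.morphologyEx(m,cv2.MORPH_CLOSE,np.ones((5,5))))
    out=[]
    for i in range(1,k):
        v,u=np.nonzero(lab==i)
        if len(u)<150 or len(u)>4000: continue
        cs,_=cv2.findContours((lab==i).astype(np.uint8),cv2.RETR_EXTERNAL,cv2.CHAIN_APPROX_NONE)
        P=np.array([px2w(d,a,b,ztop)[:2] for a,b in cs[0][:,0,:]],np.float32)
        c,(w,h),a=cv2.minAreaRect(P*1000)
        if not(box[0]<c[0]/1000<box[1] and box[2]<c[1]/1000<box[3]): continue
        if h>w: w,h,a=h,w,a+90
        out.append((c[0]/1000,c[1]/1000,w,h,(a+90)%180-90,int(u.mean()),int(v.mean())))
    return out
E
python3 - <<'E'
from h import *
for n in('top','side'):
    d=np.load(n+'.npz')
    for p in plates(d):print(n,np.round(p,4))
    C=cloud(d)
    m=(abs(C[...,0]-.56)<.09)&(abs(C[...,1]+.0)<.09)&(C[...,2]>.038)
    v,u=np.nonzero(m); cs,_=cv2.findContours(m.astype(np.uint8),0,cv2.CHAIN_APPROX_NONE)
    c=max(cs,key=len)[:,0,:]
    P=np.array([px2w(d,a,b,.045)[:2] for a,b in c],np.float32)*1000
    print('lid',n,cv2.minEnclosingCircle(P),cv2.fitEllipse(P),'depth top z',np.median(C[...,2][m]), 'meanxy',C[m].mean(0))
    m2=m&(C[...,2]>.056);print('lug',m2.sum(),C[m2].mean(0),C[m2][:,2].max())
    if m2.sum()>3:
        r=cv2.minAreaRect((C[m2][:,:2]*1000).astype(np.float32));print(r, C[m2].min(0),C[m2].max(0))
R0=R.from_rotvec(telemetry.get_state()['tool_rot']).as_matrix();print(R0.round(3))
E
```

```text
top [ 5.57900e-01  1.66400e-01  6.76133e+01  4.49452e+01 -1.51581e+01
  2.78000e+02  2.55000e+02]
top [  0.555    0.2767  66.7621  43.7799  88.4079 235.     257.    ]
top [ 4.60600e-01  1.65100e-01  6.66623e+01  4.50732e+01 -6.25420e+01
  2.80000e+02  2.93000e+02]
top [4.45700e-01 2.58300e-01 6.63160e+01 4.51791e+01 7.44544e+01 2.43000e+02
 2.99000e+02]
lid top ((580.3429565429688, -7.60599422454834), 72.05464935302734) ((580.2047119140625, -7.679912090301514), (140.2631072998047, 141.32904052734375), 179.94296264648438) depth top z 0.04424447841962764 meanxy [ 0.57986636 -0.00771244  0.04471925]
lug 46 [ 0.62164786 -0.00086273  0.06578062] 0.07350175837344497
((582.7374267578125, -6.848255157470703), (112.24516296386719, 9.333756446838379), 8.875704765319824) [ 0.52800694 -0.02011848  0.05635012] [0.63826118 0.00441825 0.07350176]
side [ 5.58700e-01  1.67200e-01  6.69027e+01  4.62282e+01 -1.56598e+01
  3.10000e+02  2.86000e+02]
side [ 4.60800e-01  1.66700e-01  6.59753e+01  4.32296e+01 -6.30031e+01
  3.46000e+02  2.99000e+02]
side [5.55100e-01 2.77600e-01 6.82109e+01 4.43077e+01 8.74582e+01 2.89000e+02
 3.16000e+02]
side [4.46800e-01 2.59000e-01 6.77527e+01 4.49750e+01 7.37649e+01 3.35000e+02
 3.27000e+02]
lid side ((579.0491943359375, -3.7320690155029297), 76.91643524169922) ((579.4940185546875, -5.244929313659668), (140.8842315673828, 148.06719970703125), 19.36774444580078) depth top z 0.04539856666363612 meanxy [ 0.57778067 -0.00201921  0.04597424]
lug 60 [0.62413334 0.00119846 0.06337112] 0.07072507739347655
((624.0546875, 0.4003486633300781), (28.69011688232422, 16.327716827392578), 5.079927921295166) [ 0.60968974 -0.00868645  0.05628027] [0.63819194 0.00828949 0.07072508]
[[-0.001  0.925  0.381]
 [ 0.002  0.381 -0.925]
 [-1.    -0.    -0.002]]
```

Four single steel plates lie on the cardboard. They measure 66–68 x 44–45 mm in both cameras with tops at about 8 mm, and the orange and pink ones are excluded. The lid centre is near (0.580,-0.0075) and its lug near (0.6235,-0.001), pointing about 9° to the left of +x. Now I'll move above the lug.

```bash
cat >> h.py <<'E'
def go(x,y,z,yaw_y=None,p=None):
    """print shifts (units) from measured pose to target TCP; yaw_y: wanted world angle (deg) of tool y (mod 180)"""
    s=telemetry.get_state();M=R.from_rotvec(s['tool_rot']).as_matrix()
    d=(np.array([x,y,z])-s['position'])@M/0.04
    cy=np.degrees(np.arctan2(M[1,1],M[0,1]))
    t=0 if yaw_y is None else ((cy-yaw_y+90)%180-90)/5
    print('x %.3f y %.3f z %.3f twist %.2f'%(*d,t),'| now',s['position'].round(4),'yawy %.2f'%cy,'tilt',M[2].round(3),'F',s['ft_force'].round(1),'g %.3f'%s['grip_width'],'t %.2f'%s['time'],'q7 %.2f'%s['joint_positions'][6])
E
python3 -c "
from h import *
go(.6235,-.001,.12,9.5)"
```

```text
x 1.805 y 14.405 z -10.272 twist 2.58 | now [ 0.2473 -0.6005  0.1915] yawy 22.39 tilt [-1.    -0.    -0.002] F [ 0.3  0.4 -0.9] g 1.000 t 0.10 q7 -0.06
```

```bash
python3 -m creep '[{"fingers":0.5,"x":0,"y":7.2,"z":-5.13,"twist":1.3},{"fingers":0.5,"x":0,"y":7.2,"z":-5.13,"twist":1.3},{"fingers":0.5,"x":0,"y":7.2,"z":-5.13,"twist":1.3},{"fingers":0.5,"x":0,"y":7.2,"z":-5.13,"twist":1.3},{"fingers":0.5,"x":0,"y":7.2,"z":-5.13,"twist":1.3},{"fingers":0.5,"x":0,"y":7.2,"z":-5.13,"twist":1.3},{"fingers":0.5,"x":0,"y":7.2,"z":-5.13,"twist":1.3},{"fingers":0.5,"x":0,"y":14.4,"z":-10.27,"twist":2.58},{"fingers":0.5,"x":0,"y":14.4,"z":-10.27,"twist":2.58},{"fingers":0.5,"x":0,"y":14.4,"z":-10.27,"twist":2.58},{"fingers":0.5,"x":0,"y":14.4,"z":-10.27,"twist":2.58},{"fingers":0.5,"x":0,"y":14.4,"z":-10.27,"twist":2.58},{"fingers":0.5,"x":0,"y":14.4,"z":-10.27,"twist":2.58},{"fingers":0.5,"x":0,"y":14.4,"z":-10.27,"twist":2.58},{"fingers":0.5,"x":0,"y":14.4,"z":-10.27,"twist":2.58},{"fingers":0.5,"x":0,"y":14.4,"z":-10.27,"twist":2.58},{"fingers":0.5,"x":0,"y":14.4,"z":-10.27,"twist":2.58},{"fingers":0.5,"x":0,"y":14.4,"z":-10.27,"twist":2.58},{"fingers":0.5,"x":0,"y":14.4,"z":-10.27,"twist":2.58}]' 3
python3 -c "
from h import *
go(.6235,-.001,.09,9.5)
d=grab('side','s1.png');grab('top','t1.png')
cv2.imwrite('pics/s1c.png',cv2.resize(d['pixels'][130:270,240:400,::-1],None,fx=4.5,fy=4.5,interpolation=cv2.INTER_CUBIC))"
```

```text
time: 1.68
position: [0.6237, 0.0023, 0.1916]
tool_rot: [1.082, 1.288, -1.081]
ft_force: [-0.6, -0.4, -0.4]
grip_width: 0.5
x 2.539 y -0.017 z 0.086 twist 0.07 | now [0.6237 0.0023 0.1916] yawy 9.86 tilt [-1.    -0.001 -0.002] F [-0.6 -0.4 -0.4] g 0.500 t 1.68 q7 -1.56
```

View pics/s1c.png

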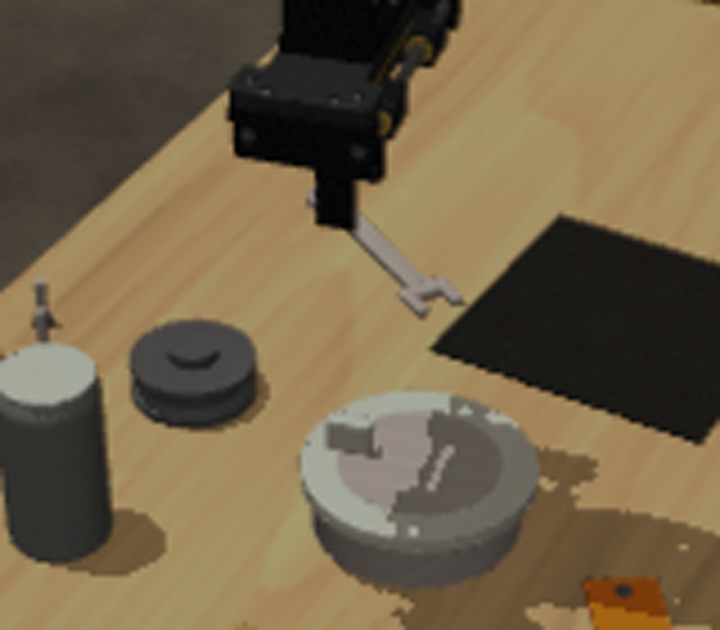

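View pics/t1.png

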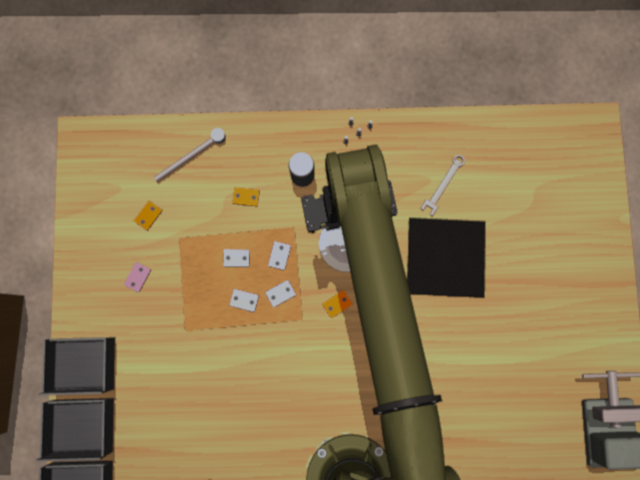

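The side view shows the gripper above the lug, with the near fingertip at pixel (314,180) and the lug at (318,227). I'll go down part way and check alignment.

```bash
python3 -m creep '[{"fingers":0.5,"x":0.9,"y":-0.02,"z":0.08,"twist":0.07},{"fingers":0.5,"x":1.8,"y":-0.02,"z":0.08,"twist":0.07},{"fingers":0.5,"x":2.5,"y":-0.02,"z":0.08,"twist":0.07},{"fingers":0.5,"x":2.5,"y":-0.02,"z":0.08,"twist":0.07},{"fingers":0.5,"x":2.5,"y":-0.02,"z":0.08,"twist":0.07},{"fingers":0.5,"x":2.5,"y":-0.02,"z":0.08,"twist":0.07}]' 3
python3 -c "
from h import *
go(.6235,-.001,.052,9.5)
d=grab('side');
cv2.imwrite('pics/s2c.png',cv2.resize(d['pixels'][180:270,280:380,::-1],None,fx=6,fy=6,interpolation=cv2.INTER_CUBIC))
p=telemetry.get_state()['position']
print(w2px(d,p),w2px(d,p+[0.0035,.0215,0]),w2px(d,[.6235,-.001,.067]))"
```

```text
time: 2.28
position: [0.6245, -0.0064, 0.0946]
tool_rot: [1.093, 1.277, -1.091]
ft_force: [0.1, 1.1, 0.5]
grip_width: 0.501
x 1.064 y -0.005 z -0.138 twist -0.09 | now [ 0.6245 -0.0064  0.0946] yawy 9.03 tilt [-1.     0.002  0.001] F [0.1 1.1 0.5] g 0.501 t 2.28 q7 -1.59
[317.97306166 213.38399403] [313.14451144 217.32944011] [317.59699153 222.98690117]
```

View pics/s2c.png

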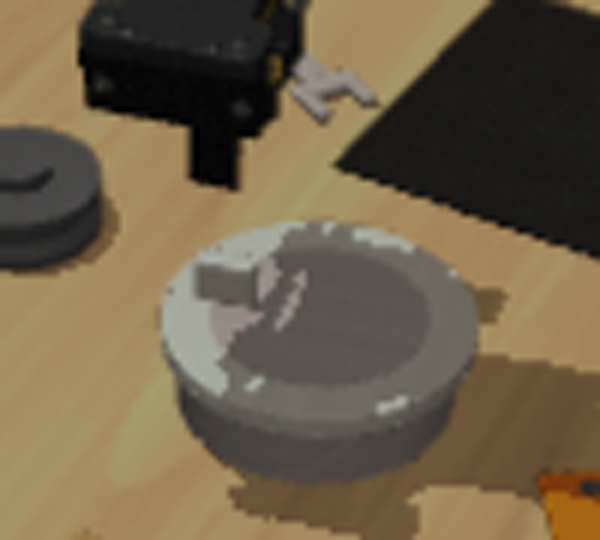

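```bash
python3 -c "
from h import *
go(.6235,-.001,.052,9.5)
d=grab('side')
s=telemetry.get_state();print(s['qd'].round(3))
p=s['position'];M=R.from_rotvec(s['tool_rot']).as_matrix()
for o in (-.0215,-.029,-.0365): print(w2px(d,p+M@[0,0,o]), w2px(d,p+M@[0,0.0095,o]))
for q in ([.6235,-.001,.067],[.6235,.004,.056],[.6235,.004,.045],[.6100,.002,.067],[.6373,.006,.067]):print(w2px(d,q))
C=cloud(d)
for v in range(198,216,2): print(v,C[v,314].round(4),C[v,317].round(4))
"
```

```text
x 1.082 y -0.024 z -0.129 twist -0.09 | now [ 0.6251 -0.0059  0.0953] yawy 9.06 tilt [-1.     0.004  0.001] F [0.3 0.7 0.7] g 0.497 t 2.33 q7 -1.59
[-0.007 -0.    -0.     0.003  0.002 -0.002 -0.001]
[315.4242202  218.02001227] [311.98892761 217.33991581]
[314.55597021 219.65716726] [311.10709099 218.97121687]
[313.68003748 221.3088087 ] [310.21746512 220.61692722]
[317.59699153 222.98690117]
[316.73998113 227.22583127]
[316.71496821 230.42238585]
[321.60489825 224.98729739]
[311.85127073 222.97659814]
198 [0.5955 0.0764 0.2044] [0.5885 0.0746 0.2054]
200 [0.5971 0.0733 0.1962] [0.5881 0.0752 0.2002]
202 [0.6212 0.0255 0.1529] [0.613  0.0248 0.1551]
204 [0.6211 0.0255 0.1468] [0.6147 0.0213 0.1462]
206 [0.6212 0.0254 0.1405] [0.6149 0.0209 0.1396]
208 [0.62   0.0276 0.136 ] [0.6147 0.0211 0.1335]
210 [0.6238 0.0202 0.1237] [0.6142 0.022  0.128 ]
212 [ 0.6944 -0.12    0.0027] [ 0.6859 -0.1231  0.0035]
214 [ 0.6903 -0.1118  0.002 ] [ 0.6831 -0.1175  0.0007]
```

```bash
python3 -c "
from h import *
d=grab('side')
cv2.imwrite('pics/s3c.png',cv2.resize((d['pixels'][165:240,275:350,::-1].astype(float)*1.8).clip(0,255).astype(np.uint8),None,fx=8,fy=8,interpolation=cv2.INTER_NEAREST))
"
```

```text
(no output)
```

View pics/s3c.png

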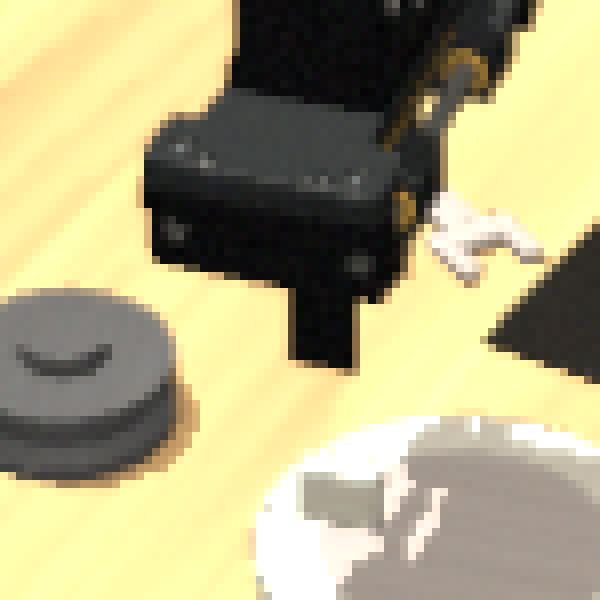

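```bash
python3 -c "
from h import *
d=grab('side')
im=cv2.imread('pics/side0.png')
cv2.imwrite('pics/s0c.png',cv2.resize((im[50:140,480:570].astype(float)*2).clip(0,255).astype(np.uint8),None,fx=6.6,fy=6.6,interpolation=cv2.INTER_NEAREST))
p=np.array([.2473,-.6004,.1915])
z=np.array([.381,-.925,0]);y=np.array([.925,.381,0])
for a in(-1,1):
  for o in (.0435,.0585): print(w2px(d,p+a*z*o),w2px(d,p+a*z*o+[0,0,.038]))
"
```

```text
[514.93871425 126.95722492] [518.320426   115.29669549]
[516.15579047 129.19442387] [519.58541312 117.47680084]
[508.24326693 114.64982183] [511.36742636 103.31375   ]
[507.14789226 112.63633163] [510.23088457 101.35501002]
```

View pics/s0c.png

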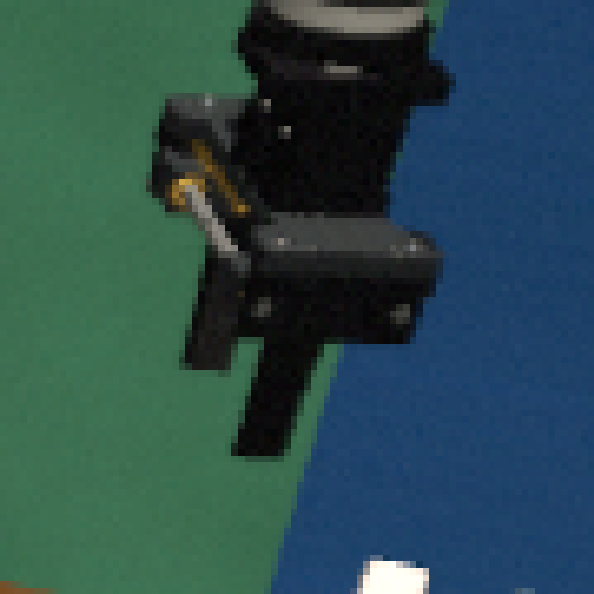

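```bash
python3 -c "
from h import *
d=grab('side');im=d['pixels']
C=cloud(d)
# can top
print('can top side'); 
for u,v in [(250,211),(252,213),(246,212)]: print(C[v,u].round(4))
t=grab('top');T=cloud(t)
for u,v in [(302,158),(300,162)]: print('top',T[v,u].round(4))
# gripper in both: points near expected
for n,X in(('side',C),('top',T)):
  m=(abs(X[...,0]-.62)<.12)&(abs(X[...,1])<.16)&(X[...,2]>.11)&(X[...,2]<.6)&~((X[...,0]>.72)&(X[...,2]<.13))
  P=X[m];print(n,len(P))
  h,e=np.histogram(P[:,2],np.arange(.1,.6,.02));print(h)
  for lo in (.12,.16,.2,.24,.28): 
    Q=P[(P[:,2]>lo)&(P[:,2]<lo+.04)]
    if len(Q)>5: print(lo,Q.min(0).round(3),Q.max(0).round(3))
"
```

```text
can top side
[0.7715 0.0955 0.1203]
[0.7625 0.1001 0.1199]
[0.7799 0.1018 0.1184]
top [0.7832 0.0986 0.1146]
top [0.7719 0.1036 0.1197]
side 7492
[  0  52  40   0  64 399 648 212 153 363 243 231 266 246 268 285 286 218
 343 588 720 846 677 312]
0.12 [ 0.607 -0.035  0.124] [0.63  0.03  0.157]
0.16 [ 0.574 -0.091  0.181] [0.646 0.086 0.2  ]
0.2 [ 0.572 -0.105  0.2  ] [0.653 0.095 0.24 ]
0.24 [ 0.591 -0.095  0.24 ] [0.64 0.09 0.28]
0.28 [ 0.578 -0.034  0.28 ] [0.661 0.05  0.32 ]
top 5663
[   0    0    0    0    3  114  697   58   18  237    9    6    0    0
    0    0    0    0    8   38  249 1301 1712 1050]
0.2 [ 0.572 -0.102  0.201] [0.673 0.094 0.24 ]
0.24 [ 0.586 -0.101  0.24 ] [0.662 0.092 0.28 ]
0.28 [0.579 0.02  0.28 ] [0.653 0.05  0.303]
```

The side-view depth puts the fingertip at z≈0.122, where telemetry reads 0.095. The can top (0.120) and lid top (0.045) measure correctly with the same camera, so I don't trust the tool's z reading. I'll go down in steps and watch both the picture and the force.

```bash
python3 -m creep '[{"fingers":0.5,"x":0.3,"y":0,"z":-0.12,"twist":-0.05},{"fingers":0.5,"x":0.7,"y":0,"z":-0.12,"twist":-0.05},{"fingers":0.5,"x":0.75,"y":0,"z":-0.12,"twist":-0.05},{"fingers":0.5,"x":0.75,"y":0,"z":-0.12,"twist":-0.05},{"fingers":0.5,"x":0.75,"y":0,"z":-0.12,"twist":-0.05},{"fingers":0.5,"x":0.75,"y":0,"z":-0.12,"twist":-0.05},{"fingers":0.5,"x":0.75,"y":0,"z":-0.12,"twist":-0.05},{"fingers":0.5,"x":0.75,"y":0,"z":-0.12,"twist":-0.05}]' 3
cat >> h.py <<'E'
def crop(d,u0,v0,w,h,f,name,gain=1.0):
    a=(d['pixels'][v0:v0+h,u0:u0+w,::-1].astype(float)*gain).clip(0,255).astype(np.uint8)
    cv2.imwrite('pics/'+name,cv2.resize(a,None,fx=f,fy=f,interpolation=cv2.INTER_CUBIC))
def tool(d,off=None):
    """visible tool from depth: points below the body"""
    s=telemetry.get_state();M=R.from_rotvec(s['tool_rot']).as_matrix();C=cloud(d)
    q=(C-s['position'])@M   # tool coords
    m=(abs(q[...,1])<.03)&(abs(q[...,2])<.07)&(q[...,0]<-.005)&(q[...,0]>-.085)&(C[...,2]>.05)&(d['pixels'].max(-1)<60)
    Q=q[m];print('n',m.sum(),'tool-frame min',np.percentile(Q,3,axis=0).round(4),'max',np.percentile(Q,97,axis=0).round(4))
    return m
E
python3 -c "
from h import *
go(.6235,-.001,.052,9.5)
d=grab('side');m=tool(d)
crop(d,275,165,85,85,7,'s4.png',1.6)"
```

```text
time: 3.25
position: [0.6231, -0.0004, 0.0632]
tool_rot: [1.088, 1.281, -1.087]
ft_force: [-0.6, 0.2, -0.0]
grip_width: 0.499
x 0.280 y 0.006 z 0.017 twist -0.02 | now [ 6.231e-01 -4.000e-04  6.320e-02] yawy 9.38 tilt [-1.     0.001  0.   ] F [-0.6  0.2 -0. ] g 0.499 t 3.25 q7 -1.61
n 70 tool-frame min [-0.058  -0.0112 -0.0335] max [-0.0317  0.0094  0.0219]
```

View pics/s4.png

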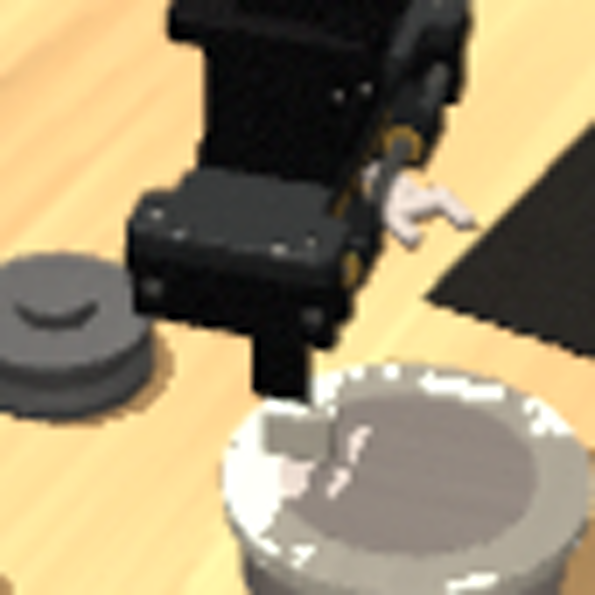

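The fingertip is at (315,222) in the picture, about 24 mm above the lug top, and lines up with the lug face at (318,227). I'll continue down.

```bash
python3 -m creep '[{"fingers":0.5,"x":0.2,"y":0,"z":0.0},{"fingers":0.5,"x":0.4,"y":0,"z":0.0},{"fingers":0.5,"x":0.6,"y":0,"z":0.0},{"fingers":0.5,"x":0.6,"y":0,"z":0},{"fingers":0.5,"x":0.6,"y":0,"z":0},{"fingers":0.5,"x":0.6,"y":0,"z":0}]' 3
python3 -c "
from h import *
go(.6235,-.001,.024,9.5)
d=grab('side');m=tool(d)
crop(d,275,165,85,85,7,'s5.png',1.6)"
```

```text
x 0.978 y 0.007 z 0.017 twist -0.02 | now [ 6.231e-01 -4.000e-04  6.310e-02] yawy 9.38 tilt [-1.     0.001  0.   ] F [ 0.9 -0.2  0. ] g 0.500 t 3.30 q7 -1.61
n 70 tool-frame min [-0.0582 -0.0104 -0.0335] max [-0.0317  0.0092  0.0236]$[0]: bad value
```

View pics/s5.png

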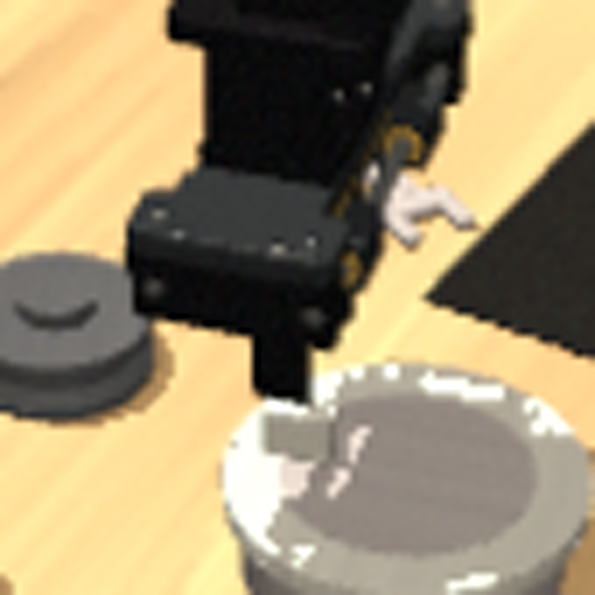

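The call was refused because the rows need every key, so I'm repeating it with twist included.

```bash
python3 -m creep '[{"fingers":0.5,"x":0.2,"y":0,"z":0.0,"twist":0},{"fingers":0.5,"x":0.4,"y":0,"z":0.0,"twist":0},{"fingers":0.5,"x":0.6,"y":0,"z":0.0,"twist":0},{"fingers":0.5,"x":0.6,"y":0,"z":0,"twist":0},{"fingers":0.5,"x":0.6,"y":0,"z":0,"twist":0},{"fingers":0.5,"x":0.6,"y":0,"z":0,"twist":0}]' 3
python3 -c "
from h import *
go(.6235,-.001,.024,9.5)
d=grab('side');m=tool(d)
crop(d,275,165,85,85,7,'s6.png',1.6)"
```

```text
time: 3.85
position: [0.6226, -0.0003, 0.0383]
tool_rot: [1.088, 1.283, -1.088]
ft_force: [-0.4, 0.2, 0.9]
grip_width: 0.502
x 0.358 y 0.020 z 0.021 twist -0.02 | now [ 6.226e-01 -3.000e-04  3.830e-02] yawy 9.39 tilt [-1. -0. -0.] F [-0.4  0.2  0.9] g 0.502 t 3.85 q7 -1.62
n 72 tool-frame min [-0.0773 -0.012  -0.033 ] max [-0.0304  0.0096  0.0303]
```

View pics/s6.png

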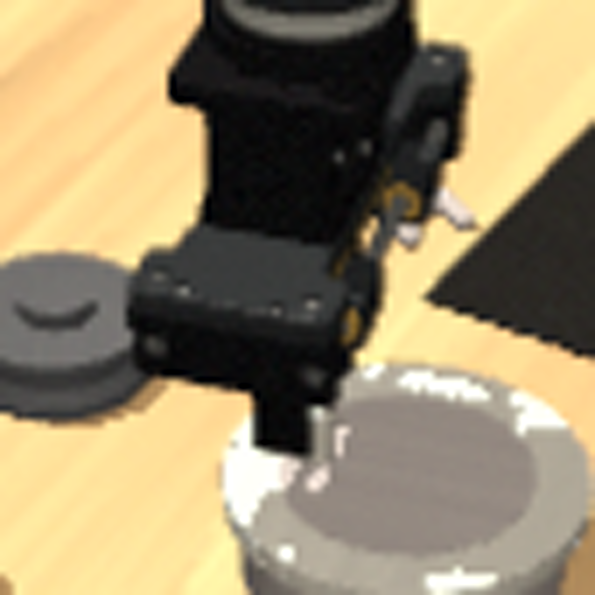

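```bash
python3 -m creep '[{"fingers":0.5,"x":0.1,"y":0,"z":0.0,"twist":0},{"fingers":0.5,"x":0.2,"y":0,"z":0.0,"twist":0},{"fingers":0.5,"x":0.3,"y":0,"z":0.0,"twist":0},{"fingers":0.5,"x":0.32,"y":0,"z":0,"twist":0},{"fingers":0.5,"x":0.32,"y":0,"z":0,"twist":0},{"fingers":0.5,"x":0.32,"y":0,"z":0,"twist":0}]' 3
python3 -c "
from h import *
go(.6235,-.001,.024,9.5)
d=grab('side');m=tool(d)
crop(d,275,165,85,85,7,'s7.png',1.6)"
```

```text
time: 4.4
position: [0.6225, -0.0003, 0.0256]
tool_rot: [1.087, 1.283, -1.088]
ft_force: [0.2, 0.1, -0.5]
grip_width: 0.503
x 0.039 y 0.021 z 0.021 twist -0.02 | now [ 6.225e-01 -3.000e-04  2.560e-02] yawy 9.39 tilt [-1. -0. -0.] F [ 0.2  0.1 -0.5] g 0.503 t 4.40 q7 -1.62
n 70 tool-frame min [-0.0767 -0.0119 -0.0331] max [-0.0311  0.0093  0.0293]
```

View pics/s7.png

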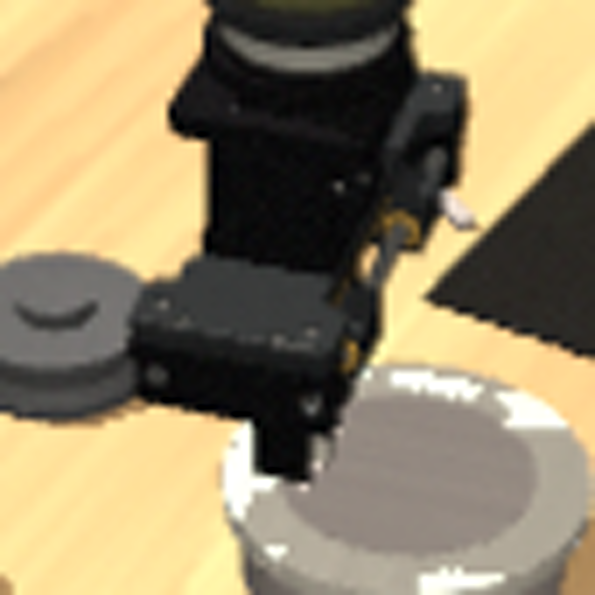

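TCP telemetry now reads 0.0256 with no contact, although the tips are above the lid's top at 0.045. That confirms the tool z reading is about 28 mm low, so I'll work with this offset. Now I'll close gently.

```bash
python3 -m creep '[{"fingers":0.3,"x":0,"y":0,"z":0.0,"twist":0},{"fingers":0.2,"x":0,"y":0,"z":0.0,"twist":0},{"fingers":0.05,"x":0,"y":0,"z":0.0,"twist":0},{"fingers":0.05,"x":0,"y":0,"z":0,"twist":0},{"fingers":0.05,"x":0,"y":0,"z":0,"twist":0},{"fingers":0.05,"x":0,"y":0,"z":0,"twist":0},{"fingers":0.05,"x":0,"y":0,"z":0,"twist":0},{"fingers":0.05,"x":0,"y":0,"z":0,"twist":0}]' 4
python3 -c "
from h import *
go(.6235,-.001,.024,9.5)
d=grab('side');
crop(d,275,165,85,85,7,'s8.png',1.6)"
```

```text
time: 5.12
position: [0.6227, -0.0005, 0.0258]
tool_rot: [1.087, 1.282, -1.088]
ft_force: [0.1, -0.5, 0.0]
grip_width: 0.117
x 0.045 y 0.018 z 0.017 twist -0.02 | now [ 6.227e-01 -5.000e-04  2.580e-02] yawy 9.39 tilt [-1.  0.  0.] F [ 0.1 -0.5  0. ] g 0.117 t 5.12 q7 -1.62
```

View pics/s8.png

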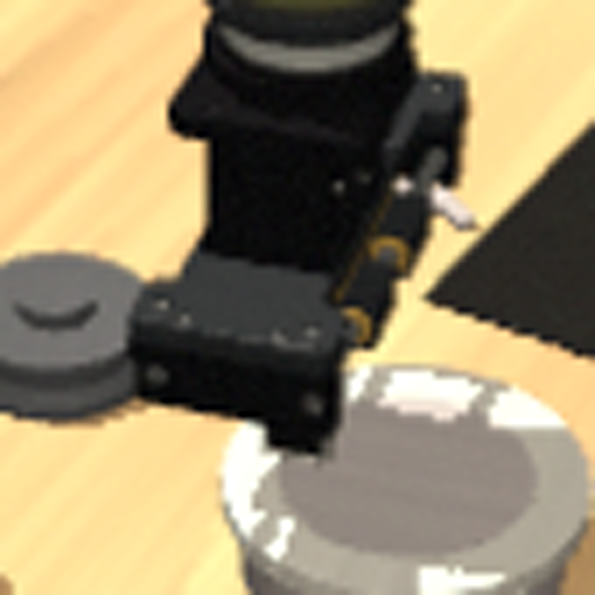

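The opening is 0.117, which is 10.2 mm and matches the lug width. I'll lift slowly with the light grip so that the lid pivots.

```bash
python3 -m creep '[{"fingers":0.05,"x":-0.06,"y":0,"z":0.0,"twist":0},{"fingers":0.05,"x":-0.12,"y":0,"z":0.0,"twist":0},{"fingers":0.05,"x":-0.18,"y":0,"z":0.0,"twist":0},{"fingers":0.05,"x":-0.24,"y":0,"z":0,"twist":0},{"fingers":0.05,"x":-0.3,"y":0,"z":0,"twist":0},{"fingers":0.05,"x":-0.3,"y":0,"z":0,"twist":0},{"fingers":0.05,"x":-0.3,"y":0,"z":0,"twist":0}]' 4
cat >> h.py <<'E'
def lidplane(d,c,zlo=.03,zhi=.14,rad=.075):
    C=cloud(d);m=(np.hypot(C[...,0]-c[0],C[...,1]-c[1])<rad)&(C[...,2]>zlo)&(C[...,2]<zhi)&(d['pixels'].min(-1)>60)
    P=C[m]
    for _ in range(5):
        o=P.mean(0);n=np.linalg.svd(P-o,full_matrices=False)[2][2];n*=np.sign(n[2])
        r=(P-o)@n;P=P[abs(r)<max(.003,1.5*np.std(r))]
    print('lidplane n',len(P),'centre',o.round(4),'normal',n.round(3),'tilt deg %.1f'%np.degrees(np.arccos(n[2])))
E
python3 -c "
from h import *
go(.6235,-.001,.024,9.5)
d=grab('side');lidplane(d,(.58,-.0075))
crop(d,275,165,85,85,7,'s9.png',1.6)"
```

```text
time: 5.75
position: [0.6228, -0.0003, 0.038]
tool_rot: [1.088, 1.282, -1.087]
ft_force: [-0.4, 0.1, -0.9]
grip_width: 0.116
x 0.350 y 0.014 z 0.019 twist -0.02 | now [ 6.228e-01 -3.000e-04  3.800e-02] yawy 9.39 tilt [-1.  0.  0.] F [-0.4  0.1 -0.9] g 0.116 t 5.75 q7 -1.62
lidplane n 1198 centre [ 0.5744 -0.0021  0.0567] normal [-0.019  0.002  1.   ] tilt deg 1.1
```

View pics/s9.png

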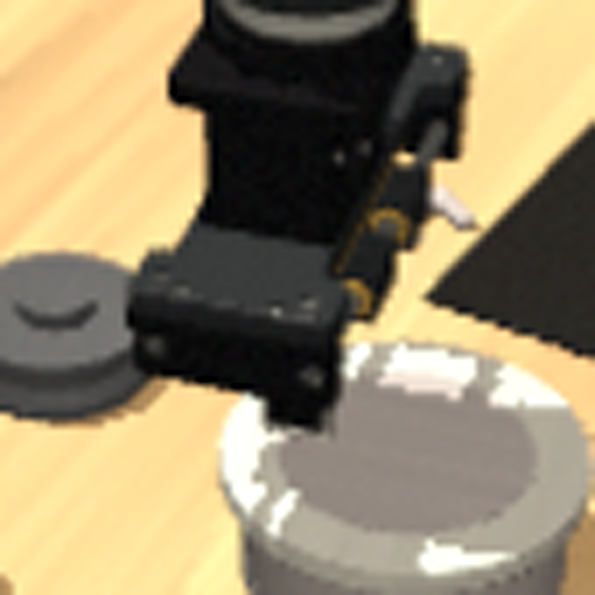

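The lid came up flat (tilt 1°) because the pads held it in rotation even at 4 N. I'll set it back down and regrip only the outer top corner of the lug, for a smaller patch and a longer lever.

```bash
python3 -m creep '[{"fingers":0.05,"x":0.08,"y":0,"z":0.0,"twist":0},{"fingers":0.05,"x":0.16,"y":0,"z":0.0,"twist":0},{"fingers":0.05,"x":0.24,"y":0,"z":0.0,"twist":0},{"fingers":0.05,"x":0.29,"y":0,"z":0,"twist":0},{"fingers":0.05,"x":0.3,"y":0,"z":0,"twist":0},{"fingers":0.05,"x":0.3,"y":0,"z":0,"twist":0},{"fingers":0.05,"x":0.3,"y":0,"z":0,"twist":0},{"fingers":0.25,"x":0.3,"y":0,"z":0,"twist":0},{"fingers":0.35,"x":0.3,"y":0,"z":0,"twist":0},{"fingers":0.35,"x":0.3,"y":0,"z":0,"twist":0},{"fingers":0.35,"x":0.2,"y":0,"z":0,"twist":0},{"fingers":0.35,"x":0.13,"y":0.1,"z":0,"twist":0},{"fingers":0.35,"x":0.13,"y":0.3,"z":0,"twist":0},{"fingers":0.35,"x":0.13,"y":0.35,"z":0,"twist":0},{"fingers":0.35,"x":0.13,"y":0.35,"z":0,"twist":0},{"fingers":0.35,"x":0.13,"y":0.35,"z":0,"twist":0}]' 4
python3 -c "
from h import *
go(.6235,-.001,.024,9.5)
d=grab('side');lidplane(d,(.58,-.0075))
crop(d,275,165,85,85,7,'s10.png',1.6)"
```

```text
time: 7.13
position: [0.6366, 0.0021, 0.0323]
tool_rot: [1.087, 1.283, -1.088]
ft_force: [-0.3, 0.4, -0.7]
grip_width: 0.355
x 0.208 y -0.335 z 0.024 twist -0.02 | now [0.6366 0.0021 0.0323] yawy 9.40 tilt [-1. -0. -0.] F [-0.3  0.4 -0.7] g 0.355 t 7.13 q7 -1.63
lidplane n 1214 centre [ 0.5744 -0.0032  0.0453] normal [-0.002  0.005  1.   ] tilt deg 0.3
```

View pics/s10.png

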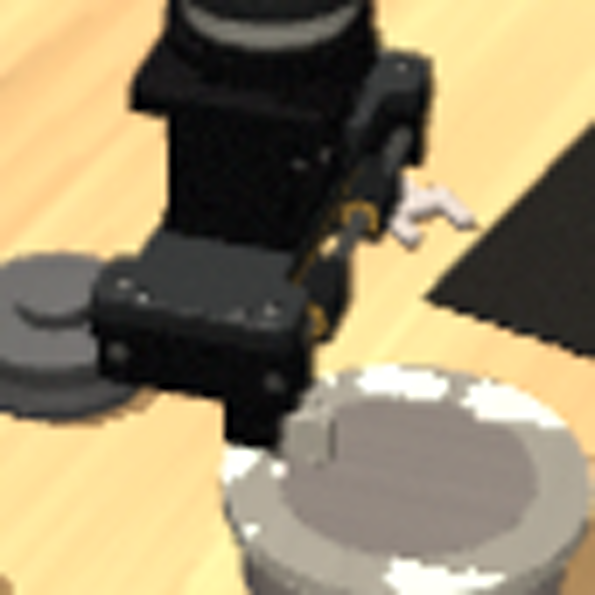

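The lid is flat again, and the finger at crop (255,420) overlaps the outer half of the lug at (310,440). I'll grip at 3 N and lift.

```bash
python3 -m creep '[{"fingers":0.2,"x":0,"y":0,"z":0.0,"twist":0},{"fingers":0.05,"x":0,"y":0,"z":0.0,"twist":0},{"fingers":0.05,"x":0,"y":0,"z":0,"twist":0},{"fingers":0.05,"x":0,"y":0,"z":0,"twist":0},{"fingers":0.05,"x":0,"y":0,"z":0,"twist":0},{"fingers":0.05,"x":0,"y":0,"z":0,"twist":0},{"fingers":0.05,"x":-0.06,"y":0,"z":0,"twist":0},{"fingers":0.05,"x":-0.12,"y":0,"z":0,"twist":0},{"fingers":0.05,"x":-0.18,"y":0,"z":0,"twist":0},{"fingers":0.05,"x":-0.24,"y":0,"z":0,"twist":0},{"fingers":0.05,"x":-0.3,"y":0,"z":0,"twist":0},{"fingers":0.05,"x":-0.3,"y":0,"z":0,"twist":0},{"fingers":0.05,"x":-0.3,"y":0,"z":0,"twist":0}]' 3
python3 -c "
from h import *
go(.6235,-.001,.024,9.5)
d=grab('side');lidplane(d,(.58,-.0075))
crop(d,275,165,85,85,7,'s11.png',1.6)"
```

```text
time: 8.27
position: [0.6364, 0.0019, 0.0446]
tool_rot: [1.088, 1.282, -1.088]
ft_force: [0.1, -0.2, -1.4]
grip_width: 0.114
x 0.516 y -0.331 z 0.019 twist -0.02 | now [0.6364 0.0019 0.0446] yawy 9.39 tilt [-1.  0.  0.] F [ 0.1 -0.2 -1.4] g 0.114 t 8.27 q7 -1.62
lidplane n 1237 centre [ 0.578  -0.0026  0.0517] normal [-0.105 -0.012  0.994] tilt deg 6.0
```

View pics/s11.png

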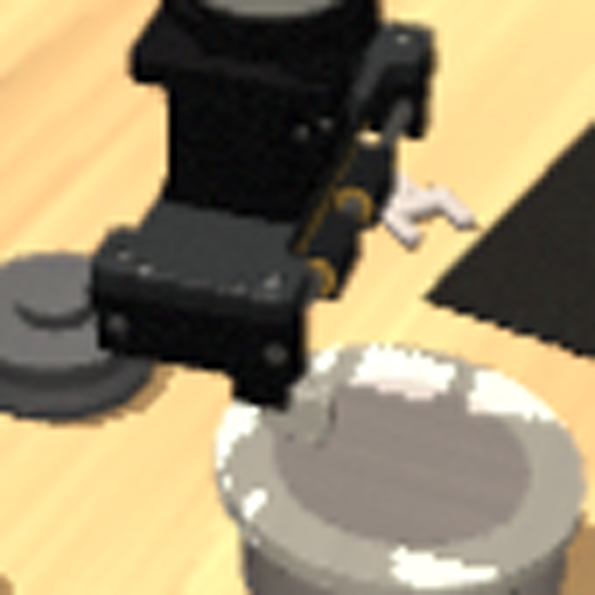

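The tilt is 6° with the far edge still down, so step 1 looks met. I'll tighten the grip and lift clear, keeping it low.

```bash
python3 -m creep '[{"fingers":0.05,"x":0,"y":0,"z":0.0,"twist":0},{"fingers":0.05,"x":0,"y":0,"z":0.0,"twist":0},{"fingers":0.05,"x":0,"y":0,"z":0.0,"twist":0},{"fingers":0.05,"x":0,"y":0,"z":0.0,"twist":0},{"fingers":0.05,"x":-0.1,"y":0,"z":0,"twist":0},{"fingers":0.05,"x":-0.2,"y":0,"z":0,"twist":0},{"fingers":0.05,"x":-0.3,"y":0,"z":0,"twist":0},{"fingers":0.05,"x":-0.4,"y":0,"z":0,"twist":0},{"fingers":0.05,"x":-0.5,"y":0,"z":0,"twist":0},{"fingers":0.05,"x":-0.6,"y":0,"z":0,"twist":0},{"fingers":0.05,"x":-0.65,"y":0,"z":0,"twist":0},{"fingers":0.05,"x":-0.65,"y":0,"z":0,"twist":0},{"fingers":0.05,"x":-0.65,"y":0,"z":0,"twist":0}]' 50
python3 -c "
from h import *
go(.6235,-.001,.024,9.5)
d=grab('side');lidplane(d,(.58,-.0075))
crop(d,265,165,95,85,6,'s12.png',1.6)"
```

```text
time: 9.4
position: [0.6373, 0.0022, 0.0713]
tool_rot: [1.088, 1.281, -1.086]
ft_force: [-0.3, -0.6, -0.8]
grip_width: 0.098
x 1.183 y -0.356 z 0.022 twist -0.02 | now [0.6373 0.0022 0.0713] yawy 9.40 tilt [-1.     0.002  0.   ] F [-0.3 -0.6 -0.8] g 0.098 t 9.40 q7 -1.61
lidplane n 1262 centre [ 0.5791 -0.0016  0.0769] normal [-0.13  -0.017  0.991] tilt deg 7.5
```

View pics/s12.png

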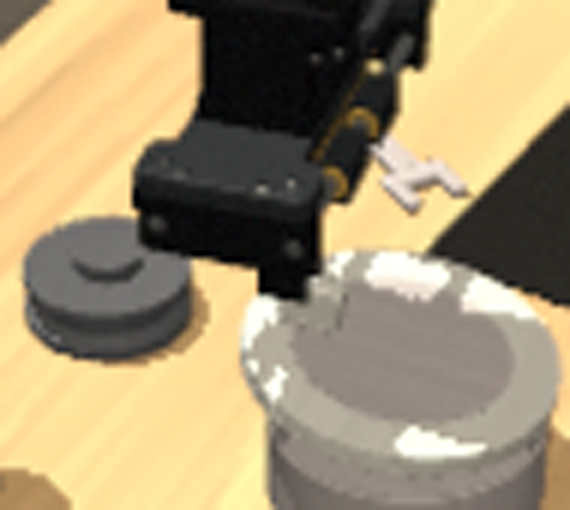

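The far edge is clear by about 15 mm, the lid origin is at about 0.066 m and the grip is holding. I'll carry it to the mat.

```bash
python3 -c "
from h import *
t=np.load('top.npz');print(px2w(t,446.5,257.5,.002),px2w(t,447,258,.002))"
python3 -m creep '[{"fingers":0.05,"x":0,"y":-0.1,"z":0.3,"twist":0},{"fingers":0.05,"x":0,"y":-0.25,"z":0.8,"twist":0},{"fingers":0.05,"x":0,"y":-0.45,"z":1.4,"twist":0},{"fingers":0.05,"x":0,"y":-0.65,"z":2.0,"twist":0},{"fingers":0.05,"x":0,"y":-0.85,"z":2.6,"twist":0},{"fingers":0.05,"x":0,"y":-1.05,"z":3.2,"twist":0},{"fingers":0.05,"x":0,"y":-1.25,"z":3.8,"twist":0},{"fingers":0.05,"x":0,"y":-1.45,"z":4.4,"twist":0},{"fingers":0.05,"x":0,"y":-1.65,"z":5.0,"twist":0},{"fingers":0.05,"x":0,"y":-1.8,"z":5.5,"twist":0},{"fingers":0.05,"x":0,"y":-1.9,"z":5.9,"twist":0},{"fingers":0.05,"x":0,"y":-1.95,"z":6.15,"twist":0},{"fingers":0.05,"x":0,"y":-1.95,"z":6.15,"twist":0},{"fingers":0.05,"x":0,"y":-1.95,"z":6.15,"twist":0}]' 50
python3 -c "
from h import *
go(.6235,-.001,.024,9.5)
d=grab('side');lidplane(d,(.54,-.265))
crop(d,265,105,170,150,4,'s13.png',1.6)
grab('top','t13.png')"
```

```text
[ 0.54057986 -0.26418362  0.002     ] [ 0.53925242 -0.26539934  0.002     ]
time: 10.62
position: [0.5993, -0.2536, 0.0703]
tool_rot: [1.089, 1.282, -1.088]
ft_force: [0.6, 1.0, -1.1]
grip_width: 0.097
x 1.161 y 1.620 z -6.133 twist -0.03 | now [ 0.5993 -0.2536  0.0703] yawy 9.33 tilt [-1.    -0.    -0.001] F [ 0.6  1.  -1.1] g 0.097 t 10.62 q7 -1.18
lidplane n 824 centre [ 0.5403 -0.2582  0.0761] normal [-0.126 -0.018  0.992] tilt deg 7.3
```

View pics/s13.png

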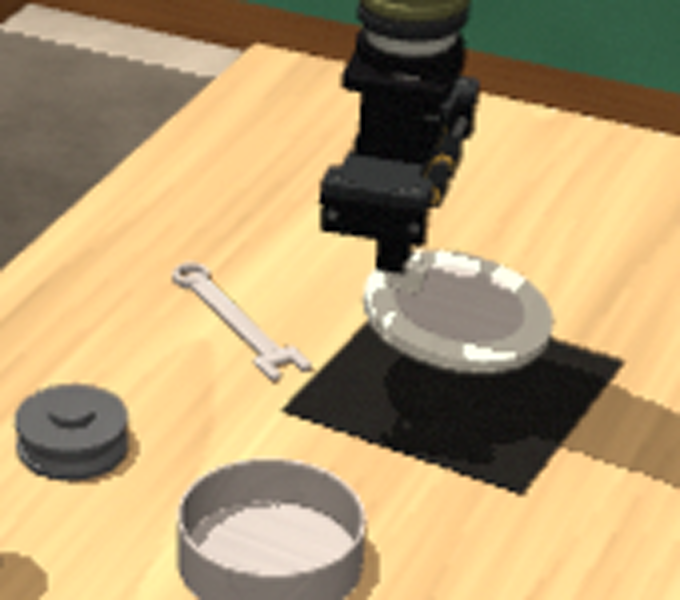

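View pics/t13.png

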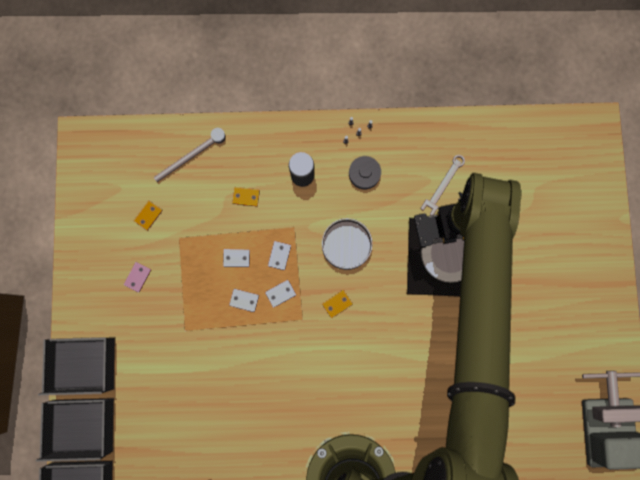

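The lid is over the mat at (0.540,-0.258), tilted 7° and held, and the dish is open and empty. I'll lower until the far edge touches, then slacken and lay it flat.

```bash
python3 -m creep '[{"fingers":0.05,"x":0.15,"y":0,"z":0,"twist":0},{"fingers":0.05,"x":0.35,"y":0,"z":0,"twist":0},{"fingers":0.05,"x":0.55,"y":0,"z":0,"twist":0},{"fingers":0.05,"x":0.75,"y":0,"z":0,"twist":0},{"fingers":0.05,"x":0.95,"y":0,"z":0,"twist":0},{"fingers":0.05,"x":1.1,"y":0,"z":0,"twist":0},{"fingers":0.05,"x":1.2,"y":0,"z":0,"twist":0},{"fingers":0.05,"x":1.25,"y":0,"z":0,"twist":0},{"fingers":0.05,"x":1.25,"y":0,"z":0,"twist":0}]' 50
python3 -m creep '[{"fingers":0.05,"x":0,"y":0,"z":0,"twist":0},{"fingers":0.05,"x":0,"y":0,"z":0,"twist":0},{"fingers":0.05,"x":0,"y":0,"z":0,"twist":0},{"fingers":0.05,"x":0.06,"y":0,"z":0,"twist":0},{"fingers":0.05,"x":0.12,"y":0,"z":0,"twist":0},{"fingers":0.05,"x":0.18,"y":0,"z":0,"twist":0},{"fingers":0.05,"x":0.24,"y":0,"z":0,"twist":0},{"fingers":0.05,"x":0.3,"y":0,"z":0,"twist":0},{"fingers":0.05,"x":0.36,"y":0,"z":0,"twist":0},{"fingers":0.05,"x":0.42,"y":0,"z":0,"twist":0},{"fingers":0.05,"x":0.42,"y":0,"z":0,"twist":0},{"fingers":0.05,"x":0.42,"y":0,"z":0,"twist":0}]' 3
python3 -c "
from h import *
go(.6235,-.001,.024,9.5)
d=grab('side');lidplane(d,(.54,-.26),.005)
crop(d,325,105,110,120,5,'s14.png',1.6)"
```

```text
time: 11.47
position: [0.5993, -0.2534, 0.0199]
tool_rot: [1.088, 1.283, -1.088]
ft_force: [-0.5, 0.3, -0.8]
grip_width: 0.095
time: 12.47
position: [0.5992, -0.2534, 0.0034]
tool_rot: [1.087, 1.283, -1.088]
ft_force: [0.2, -0.8, -1.0]
grip_width: 0.114
x -0.516 y 1.629 z -6.127 twist -0.02 | now [ 0.5992 -0.2534  0.0034] yawy 9.39 tilt [-1.    -0.001 -0.   ] F [ 0.2 -0.8 -1. ] g 0.114 t 12.47 q7 -1.20
lidplane n 798 centre [ 0.5375 -0.2574  0.0151] normal [-0.023 -0.001  1.   ] tilt deg 1.3
```

View pics/s14.png

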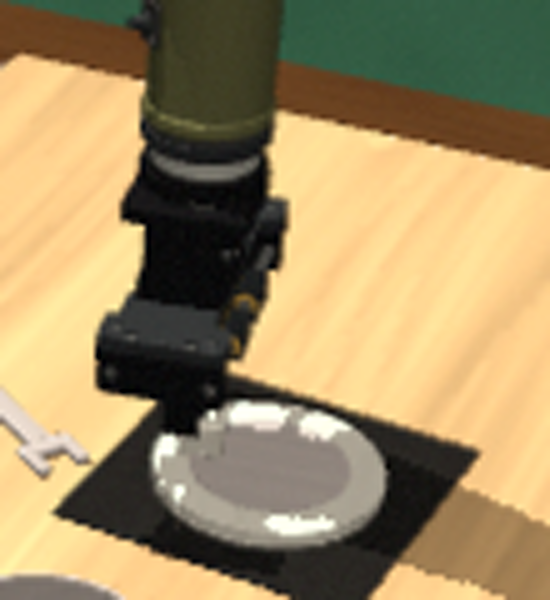

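```bash
python3 -m creep '[{"fingers":0.05,"x":0.05,"y":0,"z":0,"twist":0},{"fingers":0.05,"x":0.05,"y":0,"z":0,"twist":0},{"fingers":0.25,"x":0.05,"y":0,"z":0,"twist":0},{"fingers":0.4,"x":0.05,"y":0,"z":0,"twist":0},{"fingers":0.4,"x":0.05,"y":0,"z":0,"twist":0},{"fingers":0.4,"x":-0.3,"y":0,"z":0,"twist":0},{"fingers":0.4,"x":-1,"y":0,"z":0,"twist":0},{"fingers":0.5,"x":-2,"y":0,"z":0,"twist":0},{"fingers":0.7,"x":-2.5,"y":0,"z":-0.9,"twist":0},{"fingers":0.7,"x":-2.5,"y":0,"z":-1.9,"twist":0},{"fingers":0.7,"x":-2.5,"y":0,"z":-2.9,"twist":0},{"fingers":0.7,"x":-2.5,"y":0,"z":-3.9,"twist":0},{"fingers":0.7,"x":-2.5,"y":0,"z":-4.9,"twist":0},{"fingers":0.7,"x":-2.5,"y":-0.3,"z":-5.9,"twist":0},{"fingers":0.7,"x":-2.5,"y":-0.6,"z":-6.9,"twist":0},{"fingers":0.7,"x":-2.5,"y":-0.6,"z":-7.9,"twist":0},{"fingers":0.7,"x":-2.5,"y":-0.6,"z":-8.9,"twist":0},{"fingers":0.7,"x":-2.5,"y":-0.6,"z":-9.8,"twist":0},{"fingers":0.7,"x":-2.5,"y":-0.6,"z":-10.3,"twist":0},{"fingers":0.7,"x":-2.5,"y":-0.6,"z":-10.3,"twist":0}]' 3
python3 -c "
from h import *
go(.558,.1665,.1,-15.2)
d=grab('side','s15.png');lidplane(d,(.54,-.26),.005)
t=grab('top','t15.png');lidplane(t,(.54,-.26),.005)
for q in (d,t):
  m=(q['pixels'].min(-1)>55)
"
```

```text
time: 14.18
position: [0.5073, 0.1559, 0.1055]
tool_rot: [1.083, 1.286, -1.078]
ft_force: [-0.2, -0.3, -0.1]
grip_width: 0.702
x 0.140 y 1.292 z -0.041 twist 5.02 | now [0.5073 0.1559 0.1055] yawy 9.92 tilt [-1.     0.002 -0.002] F [-0.2 -0.3 -0.1] g 0.702 t 14.18 q7 -1.84
lidplane n 789 centre [ 0.5352 -0.2581  0.0137] normal [-0.002  0.002  1.   ] tilt deg 0.1
lidplane n 1442 centre [ 0.5413 -0.2622  0.0119] normal [ 0.004 -0.     1.   ] tilt deg 0.2
```

View pics/t15.png

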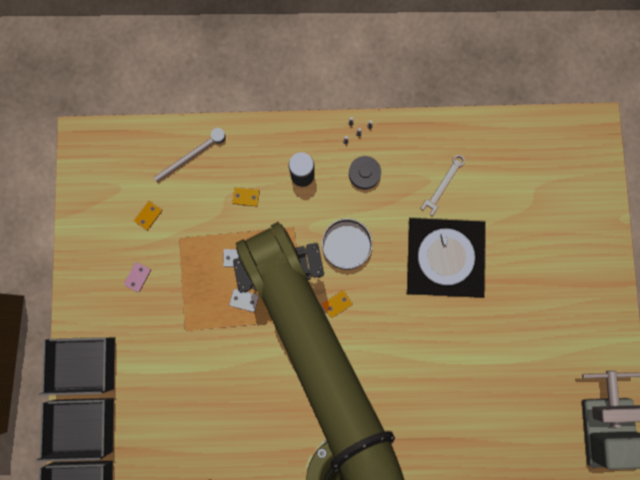

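View pics/s15.png

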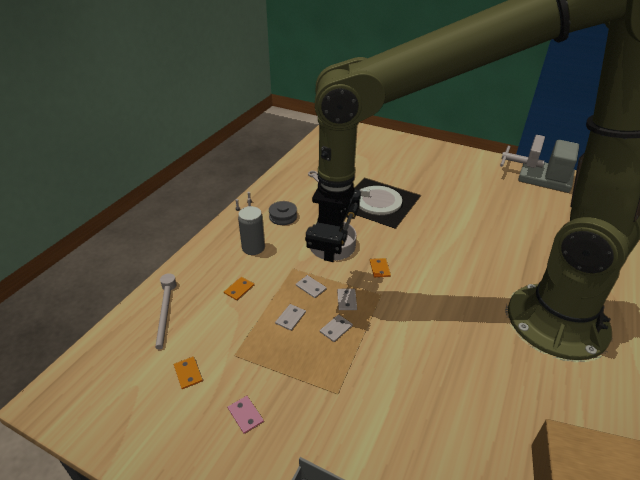

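The lid lies flat (0.1–0.2°), top up and let go, at (0.541,-0.262) on the mat. Next I'll measure the dish centre.

```bash
python3 -c "
from h import *
t=np.load('top.npz')
im=cv2.imread('pics/t13.png')
cv2.imwrite('pics/c13.png',cv2.resize(im[210:280,312:382],None,fx=8,fy=8,interpolation=cv2.INTER_CUBIC))
im=cv2.imread('pics/s13.png');print(im.shape)
"
```

```text
(600, 680, 3)
```

View pics/c13.png

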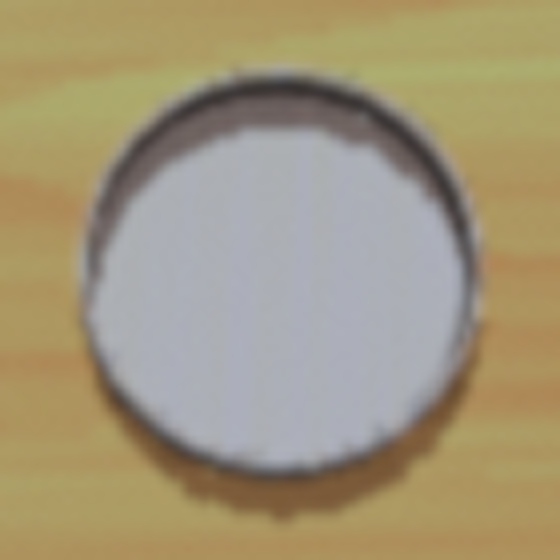

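```bash
python3 -c "
from h import *
t=np.load('top.npz');s=np.load('side.npz')
print(px2w(t,346.6,243.6,.042), px2w(t,346.6-25.3,243.6,.042)-px2w(t,346.6+25.3,243.6,.042))
# project rim/floor with side cam onto latest un-occluded side picture s13 crop coords
c=px2w(t,346.6,243.6,.042)
for k in range(8):
  a=k*np.pi/4
  p=w2px(s,[c[0]+.064*np.cos(a),c[1]+.064*np.sin(a),.042]);print((p-[265,105])*4+2)
"
```

```text
[ 0.57873762 -0.00650499  0.042     ] [0.00352858 0.12723459 0.        ]
[190.65015842 490.77489186]
[184.83795535 535.76542303]
[233.43475922 571.93801841]
[308.55714992 575.79833857]
[362.41126851 544.71301844]
[363.12718999 499.23405892]
[313.92116572 466.23657577]
[243.90019323 462.86566591]
```

The dish centre is about (0.5795,-0.006), and the side view's rim agrees to within 2 mm. Now I'll move over the first plate, the one at top-view (279,256), whose long axis lies at -15°.

```bash
python3 -m creep '[{"fingers":0.75,"x":0.3,"y":0.6,"z":-0.04,"twist":1.4},{"fingers":0.75,"x":0.7,"y":1.29,"z":-0.04,"twist":2.8},{"fingers":0.75,"x":1.4,"y":1.29,"z":-0.04,"twist":4.2},{"fingers":0.75,"x":2.1,"y":1.29,"z":-0.04,"twist":5.02},{"fingers":0.75,"x":2.3,"y":1.29,"z":-0.04,"twist":5.02},{"fingers":0.75,"x":2.3,"y":1.29,"z":-0.04,"twist":5.02},{"fingers":0.75,"x":2.3,"y":1.29,"z":-0.04,"twist":5.02},{"fingers":0.75,"x":2.3,"y":1.29,"z":-0.04,"twist":5.02},{"fingers":0.75,"x":2.3,"y":1.29,"z":-0.04,"twist":5.02}]' 30
python3 -c "
from h import *
go(.558,.1665,-.025,-15.2)
d=grab('side');m=tool(d)
crop(d,265,215,110,100,6,'s16.png',1.6)
s=telemetry.get_state();p=s['position'];M=R.from_rotvec(s['tool_rot']).as_matrix()
o=.0326
for zz in (.0,.028):
  for sg in(-1,1):
    for w in(-.0095,.0095):
      for th in (0,.015): print(zz,sg,w,th,((w2px(d,p+[0,0,zz]+M@[0,w,sg*(o+th)])-[265,215])*6+3).round(0))
"
```

```text
time: 15.03
position: [0.561, 0.1591, 0.0139]
tool_rot: [1.41, 1.065, -1.405]
ft_force: [0.6, 0.1, 0.3]
grip_width: 0.754
x 0.971 y -0.124 z -0.156 twist -0.10 | now [0.561  0.1591 0.0139] yawy -15.69 tilt [-1.     0.003 -0.001] F [0.6 0.1 0.3] g 0.754 t 15.03 q7 -2.35
n 173 tool-frame min [-0.0809 -0.0127 -0.0442] max [-0.0376  0.009   0.0432]
0.0 -1 -0.0095 0 [243. 457.]
0.0 -1 -0.0095 0.015 [217. 476.]
0.0 -1 0.0095 0 [209. 434.]
0.0 -1 0.0095 0.015 [184. 453.]
0.0 1 -0.0095 0 [350. 375.]
0.0 1 -0.0095 0.015 [374. 357.]
0.0 1 0.0095 0 [316. 354.]
0.0 1 0.0095 0.015 [340. 336.]
0.028 -1 -0.0095 0 [242. 408.]
0.028 -1 -0.0095 0.015 [216. 427.]
0.028 -1 0.0095 0 [208. 385.]
0.028 -1 0.0095 0.015 [182. 404.]
0.028 1 -0.0095 0 [351. 326.]
0.028 1 -0.0095 0.015 [375. 308.]
0.028 1 0.0095 0 [317. 305.]
0.028 1 0.0095 0.015 [341. 287.]
```

View pics/s16.png

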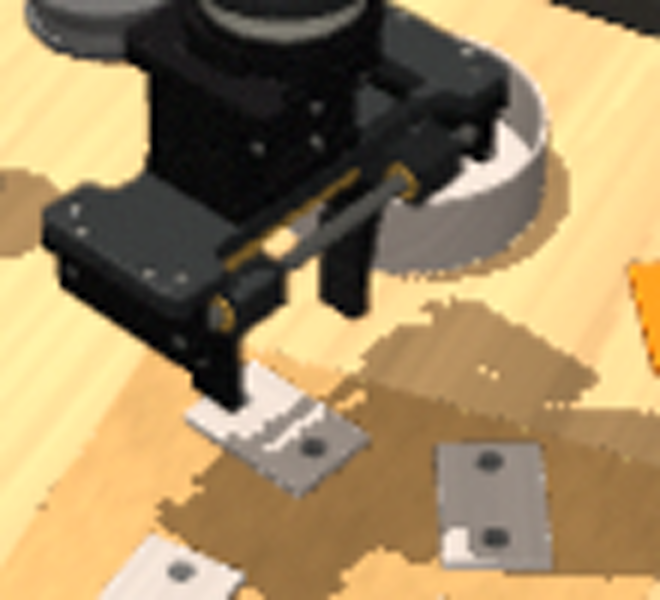

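The near fingertip is at crop (240,408) and the far one at (345,312), which matches the model with a z offset of 28–30 mm and little sideways error. The plate lies between them. I'll go down with the sideways correction.

```bash
python3 -m creep '[{"fingers":0.75,"x":0.1,"y":-0.12,"z":-0.16,"twist":-0.1},{"fingers":0.75,"x":0.4,"y":-0.12,"z":-0.16,"twist":-0.1},{"fingers":0.75,"x":0.7,"y":-0.12,"z":-0.16,"twist":-0.1},{"fingers":0.75,"x":0.8,"y":-0.12,"z":-0.16,"twist":-0.1},{"fingers":0.75,"x":0.8,"y":-0.12,"z":-0.16,"twist":-0.1},{"fingers":0.75,"x":0.8,"y":-0.12,"z":-0.16,"twist":-0.1},{"fingers":0.75,"x":0.8,"y":-0.12,"z":-0.16,"twist":-0.1}]' 30
python3 -c "
from h import *
go(.558,.1665,-.025,-15.2)
d=grab('side');m=tool(d)
crop(d,265,235,100,80,7,'s17.png',1.6)
"
```

```text
time: 15.67
position: [0.5566, 0.1666, -0.0203]
tool_rot: [1.402, 1.072, -1.402]
ft_force: [-0.1, 0.0, 0.1]
grip_width: 0.75
x 0.117 y 0.033 z -0.006 twist -0.00 | now [ 0.5566  0.1666 -0.0203] yawy -15.21 tilt [-1. -0. -0.] F [-0.1  0.   0.1] g 0.750 t 15.67 q7 -2.38
n 32 tool-frame min [-0.0828 -0.0135 -0.045 ] max [-0.0702  0.0071  0.0434]
```

View pics/s17.png

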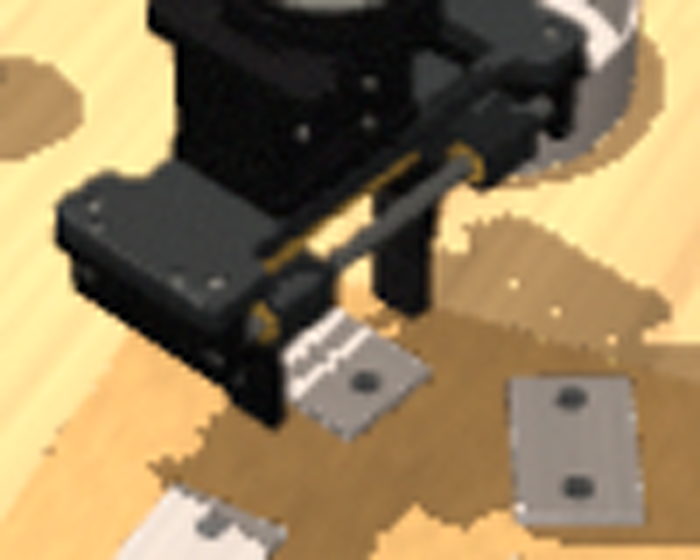

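```bash
python3 -m creep '[{"fingers":0.75,"x":0.06,"y":0.03,"z":0,"twist":0},{"fingers":0.75,"x":0.12,"y":0.03,"z":0,"twist":0},{"fingers":0.75,"x":0.12,"y":0.03,"z":0,"twist":0},{"fingers":0.75,"x":0.12,"y":0.03,"z":0,"twist":0}]' 30
python3 -c "
from h import *
go(.558,.1665,-.025,-15.2)"
python3 -m creep '[{"fingers":0.75,"x":0.03,"y":0,"z":0,"twist":0},{"fingers":0.75,"x":0.03,"y":0,"z":0,"twist":0},{"fingers":0.75,"x":0.03,"y":0,"z":0,"twist":0}]' 30
```

```text
time: 16.05
position: [0.5575, 0.1661, -0.0252]
tool_rot: [1.402, 1.072, -1.402]
ft_force: [0.9, -0.1, -0.6]
grip_width: 0.749
x -0.006 y 0.008 z -0.013 twist -0.00 | now [ 0.5575  0.1661 -0.0252] yawy -15.21 tilt [-1. -0.  0.] F [ 0.9 -0.1 -0.6] g 0.749 t 16.05 q7 -2.39
time: 16.3
position: [0.5576, 0.1662, -0.0263]
tool_rot: [1.402, 1.072, -1.402]
ft_force: [0.1, 0.6, -0.0]
grip_width: 0.751
```

```bash
python3 -m creep '[{"fingers":0.6,"x":0,"y":0,"z":0,"twist":0},{"fingers":0.45,"x":0,"y":0,"z":0,"twist":0},{"fingers":0.4,"x":0,"y":0,"z":0,"twist":0},{"fingers":0.4,"x":0,"y":0,"z":0,"twist":0},{"fingers":0.4,"x":0,"y":0,"z":0,"twist":0},{"fingers":0.4,"x":0,"y":0,"z":0,"twist":0}]' 40
python3 -m creep '[{"fingers":0.4,"x":-0.2,"y":0,"z":0,"twist":0},{"fingers":0.4,"x":-0.6,"y":0,"z":0,"twist":0},{"fingers":0.4,"x":-1.2,"y":0,"z":0,"twist":0},{"fingers":0.4,"x":-2,"y":0,"z":0,"twist":0},{"fingers":0.4,"x":-2,"y":0,"z":0,"twist":0},{"fingers":0.4,"x":-2,"y":0,"z":0,"twist":0},{"fingers":0.4,"x":-2,"y":0,"z":0,"twist":0}]' 40
python3 -c "
from h import *
go(.5795,-.006,.04,-15.2)
d=grab('side')
crop(d,265,205,100,100,6,'s18.png',1.6)
"
```

```text
time: 16.8
position: [0.5577, 0.1662, -0.0262]
tool_rot: [1.402, 1.072, -1.402]
ft_force: [-0.3, 0.3, -0.6]
grip_width: 0.491
time: 17.38
position: [0.5573, 0.1659, 0.0536]
tool_rot: [1.401, 1.071, -1.403]
ft_force: [-0.0, -0.7, -1.9]
grip_width: 0.499
x 0.342 y 1.664 z 4.001 twist -0.00 | now [0.5573 0.1659 0.0536] yawy -15.21 tilt [-1.    -0.     0.001] F [-0.  -0.7 -1.9] g 0.499 t 17.38 q7 -2.34
```

View pics/s18.png

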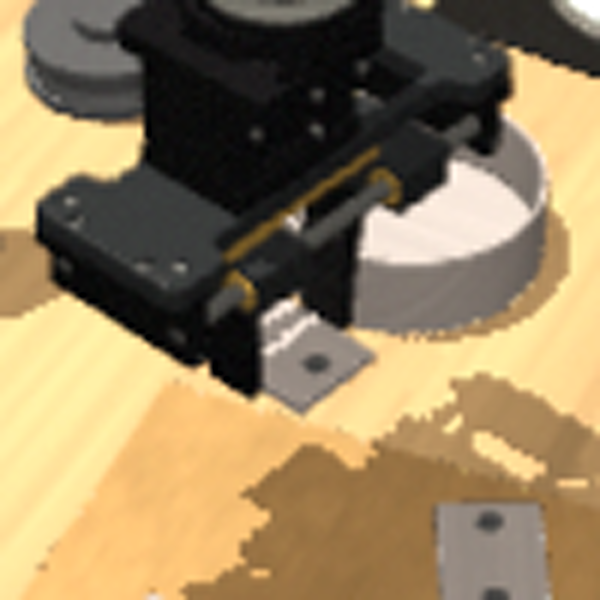

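```bash
python3 -c "
from h import *
d=np.load('side.npz')
a=px2w(d,265+375/6-.5,205+355/6-.5,.088);b=px2w(d,265+303/6-.5,205+413/6-.5,.088)
s=telemetry.get_state();M=R.from_rotvec(s['tool_rot']).as_matrix()
print(a,b,np.linalg.norm(a-b),((a+b)/2-s['position'])@M, (a-s['position'])@M,(b-s['position'])@M)
"
```

```text
[0.52084619 0.1551058  0.088     ] [0.53118945 0.19761969 0.088     ] 0.043754022272956314 [-0.03516817 -0.03244634 -0.00217873] [-0.03514109 -0.03185934  0.01969039] [-0.03519525 -0.03303333 -0.02404785]
```

The plate is held: its visible end edge measures 43.8 mm and its centre is within 1 mm of the tool along the length. Across the jaws the tool sits about 2 mm to +y of telemetry. I'll build the pile with its long sides along world y, tool yaw 90°.

```bash
python3 -c "
from h import *
go(.5795,-.0075,.0536,90)"
```

```text
x -0.018 y 1.686 z 4.029 twist 14.96 | now [0.5567 0.1657 0.0528] yawy -15.21 tilt [-1.    -0.002  0.001] F [-0.4 -0.8 -2.2] g 0.492 t 17.43 q7 -2.34
```

```bash
python3 -m creep '[{"fingers":0.4,"x":0,"y":0.1,"z":0.2,"twist":-1.4},{"fingers":0.4,"x":0,"y":0.3,"z":0.6,"twist":-2.8},{"fingers":0.4,"x":0,"y":0.5,"z":1.2,"twist":-4.2},{"fingers":0.4,"x":0,"y":0.7,"z":1.8,"twist":-5.6},{"fingers":0.4,"x":0,"y":0.9,"z":2.4,"twist":-7},{"fingers":0.4,"x":0,"y":1.1,"z":2.9,"twist":-8.4},{"fingers":0.4,"x":0,"y":1.3,"z":3.3,"twist":-9.8},{"fingers":0.4,"x":0,"y":1.5,"z":3.7,"twist":-11.2},{"fingers":0.4,"x":0,"y":1.69,"z":4.03,"twist":-12.6},{"fingers":0.4,"x":0,"y":1.69,"z":4.03,"twist":-14},{"fingers":0.4,"x":0,"y":1.69,"z":4.03,"twist":-15.4},{"fingers":0.4,"x":0,"y":1.69,"z":4.03,"twist":-16.8},{"fingers":0.4,"x":0,"y":1.69,"z":4.03,"twist":-18.2},{"fingers":0.4,"x":0,"y":1.69,"z":4.03,"twist":-19.6},{"fingers":0.4,"x":0,"y":1.69,"z":4.03,"twist":-21.04},{"fingers":0.4,"x":0,"y":1.69,"z":4.03,"twist":-21.04},{"fingers":0.4,"x":0,"y":1.69,"z":4.03,"twist":-21.04}]' 40
python3 -c "
from h import *
go(.5795,-.0075,-.023,90)
d=grab('side')
crop(d,275,165,105,105,6,'s19.png',1.6)
"
```

```text
time: 18.85
position: [0.5796, -0.0071, 0.0525]
tool_rot: [0.003, 1.573, -0.002]
ft_force: [-0.7, -0.4, -0.8]
grip_width: 0.495
x 1.886 y -0.012 z 0.002 twist -0.04 | now [ 0.5796 -0.0071  0.0525] yawy 89.79 tilt [-1.     0.001 -0.002] F [-0.7 -0.4 -0.8] g 0.495 t 18.85 q7 -0.29
```

View pics/s19.png

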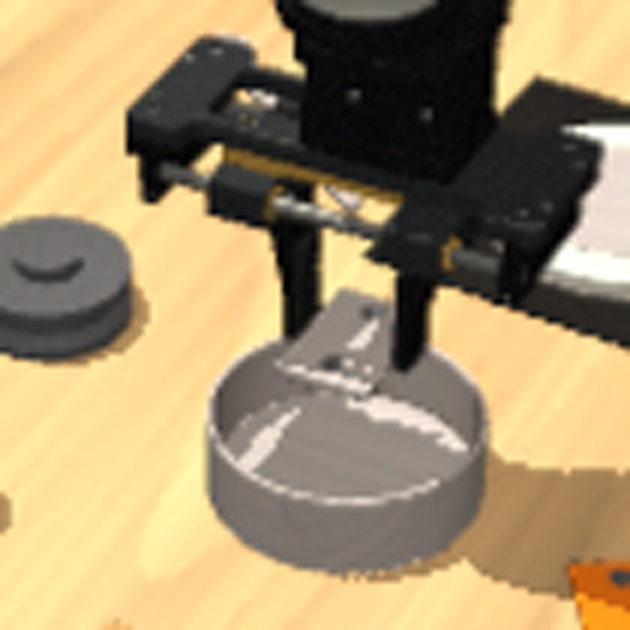

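```bash
python3 -c "
from h import *
d=np.load('side.npz')
a=px2w(d,275+277/6-.5,165+365/6-.5,.087);b=px2w(d,275+378/6-.5,165+392/6-.5,.087)
print(a,b,np.linalg.norm(a-b))"
python3 -m creep '[{"fingers":0.4,"x":0.3,"y":0,"z":0,"twist":0},{"fingers":0.4,"x":0.7,"y":0,"z":0,"twist":0},{"fingers":0.4,"x":1.1,"y":0,"z":0,"twist":0},{"fingers":0.4,"x":1.5,"y":0,"z":0,"twist":0},{"fingers":0.4,"x":1.75,"y":0,"z":0,"twist":0},{"fingers":0.4,"x":1.87,"y":0,"z":0,"twist":0},{"fingers":0.4,"x":1.87,"y":0,"z":0,"twist":0},{"fingers":0.4,"x":1.87,"y":0,"z":0,"twist":0},{"fingers":0.4,"x":1.87,"y":0,"z":0,"twist":0}]' 40
python3 -c "
from h import *
go(.5795,-.0075,-.024,90)
d=grab('side')
crop(d,275,175,105,105,6,'s20.png',1.6)
"
```

```text
[0.60032471 0.02781108 0.087     ] [0.55328453 0.02507286 0.087     ] 0.047119803944318535
time: 19.65
position: [0.5814, -0.0069, -0.0202]
tool_rot: [0.0, 1.569, -0.0]
ft_force: [0.3, 1.1, -0.7]
grip_width: 0.494
x 0.094 y -0.015 z -0.048 twist -0.00 | now [ 0.5814 -0.0069 -0.0202] yawy 89.98 tilt [-1.    -0.     0.002] F [ 0.3  1.1 -0.7] g 0.494 t 19.65 q7 -0.34
```

View pics/s20.png

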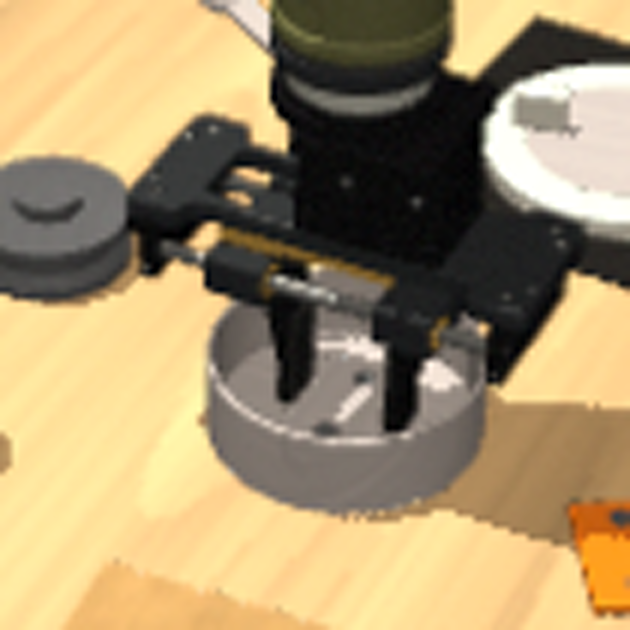

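```bash
python3 -m creep '[{"fingers":0.4,"x":0.05,"y":0,"z":-0.04,"twist":0},{"fingers":0.4,"x":0.09,"y":0,"z":-0.04,"twist":0},{"fingers":0.4,"x":0.09,"y":0,"z":-0.04,"twist":0},{"fingers":0.4,"x":0.09,"y":0,"z":-0.04,"twist":0}]' 40
python3 -m creep '[{"fingers":0.55,"x":0,"y":0,"z":0,"twist":0},{"fingers":0.6,"x":0,"y":0,"z":0,"twist":0},{"fingers":0.62,"x":0,"y":0,"z":0,"twist":0},{"fingers":0.62,"x":-0.2,"y":0,"z":0,"twist":0},{"fingers":0.62,"x":-0.8,"y":0,"z":0,"twist":0},{"fingers":0.62,"x":-1.6,"y":0,"z":0,"twist":0},{"fingers":0.62,"x":-2.2,"y":0,"z":0,"twist":0},{"fingers":0.62,"x":-2.4,"y":0,"z":0,"twist":0},{"fingers":0.62,"x":-2.4,"y":0,"z":0,"twist":0}]' 40
python3 -c "
from h import *
go(.555,.275,.06,88)
d=grab('side')
crop(d,275,175,105,105,6,'s21.png',1.6)
"
```

```text
time: 20.03
position: [0.5792, -0.0072, -0.0243]
tool_rot: [-0.0, 1.57, -0.0]
ft_force: [-0.4, -0.4, 1.4]
grip_width: 0.493
time: 20.78
position: [0.5811, -0.0069, 0.0742]
tool_rot: [-0.001, 1.566, -0.001]
ft_force: [1.3, 0.3, -0.4]
grip_width: 0.618
x 0.346 y 7.048 z -0.655 twist 0.40 | now [ 0.5811 -0.0069  0.0742] yawy 89.99 tilt [-1.    -0.001  0.005] F [ 1.3  0.3 -0.4] g 0.618 t 20.78 q7 -0.27
```

View pics/s21.png

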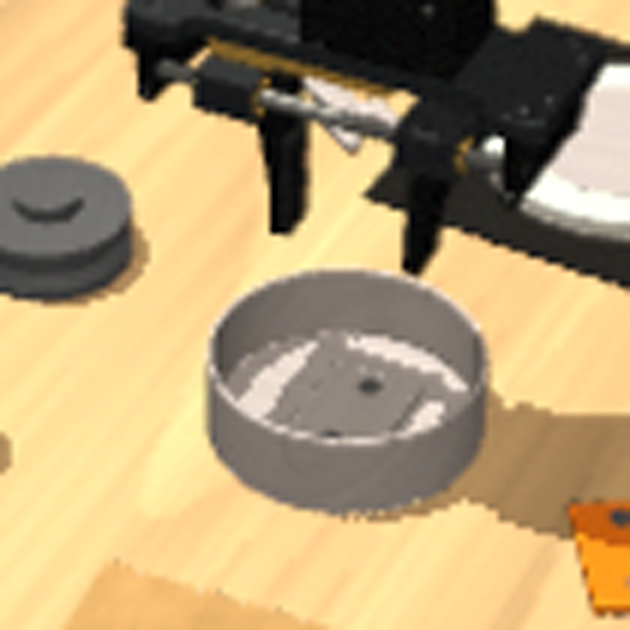

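Plate 1 lies flat in the dish. Next is plate 2, at top-view (236,258).

```bash
python3 -m creep '[{"fingers":0.75,"x":0,"y":1,"z":-0.1,"twist":0.4},{"fingers":0.75,"x":0,"y":2,"z":-0.2,"twist":0.4},{"fingers":0.75,"x":0,"y":3,"z":-0.3,"twist":0.4},{"fingers":0.75,"x":0,"y":4,"z":-0.4,"twist":0.4},{"fingers":0.75,"x":0,"y":5,"z":-0.5,"twist":0.4},{"fingers":0.75,"x":0.3,"y":6,"z":-0.66,"twist":0.4},{"fingers":0.75,"x":0.8,"y":6.8,"z":-0.66,"twist":0.4},{"fingers":0.75,"x":1.4,"y":7.06,"z":-0.66,"twist":0.4},{"fingers":0.75,"x":1.8,"y":7.06,"z":-0.66,"twist":0.4},{"fingers":0.75,"x":1.8,"y":7.06,"z":-0.66,"twist":0.4},{"fingers":0.75,"x":1.8,"y":7.06,"z":-0.66,"twist":0.4},{"fingers":0.75,"x":1.8,"y":7.06,"z":-0.66,"twist":0.4}]' 40
python3 -c "
from h import *
go(.555,.2755,-.0255,88)
d=grab('side')
crop(d,235,225,105,105,6,'s22.png',1.6)
"
```

```text
time: 21.83
position: [0.5535, 0.2735, -0.0006]
tool_rot: [0.029, 1.57, -0.03]
ft_force: [1.0, -0.4, 0.6]
grip_width: 0.75
x 0.623 y 0.052 z 0.036 twist -0.03 | now [ 0.5535  0.2735 -0.0006] yawy 87.85 tilt [-1.    -0.001  0.   ] F [ 1.  -0.4  0.6] g 0.750 t 21.83 q7 -0.87
```

View pics/s22.png

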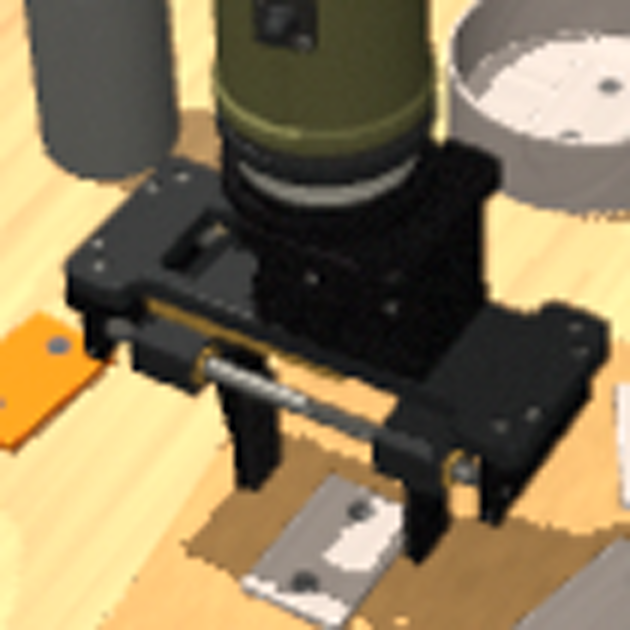

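```bash
python3 -m creep '[{"fingers":0.75,"x":0.2,"y":0.05,"z":0.04,"twist":0},{"fingers":0.75,"x":0.4,"y":0.05,"z":0.04,"twist":0},{"fingers":0.75,"x":0.6,"y":0.05,"z":0.04,"twist":0},{"fingers":0.75,"x":0.63,"y":0.05,"z":0.04,"twist":0},{"fingers":0.75,"x":0.63,"y":0.05,"z":0.04,"twist":0},{"fingers":0.75,"x":0.63,"y":0.05,"z":0.04,"twist":0}]' 40
python3 -m creep '[{"fingers":0.6,"x":0,"y":0,"z":0,"twist":0},{"fingers":0.45,"x":0,"y":0,"z":0,"twist":0},{"fingers":0.4,"x":0,"y":0,"z":0,"twist":0},{"fingers":0.4,"x":0,"y":0,"z":0,"twist":0},{"fingers":0.4,"x":0,"y":0,"z":0,"twist":0},{"fingers":0.4,"x":0,"y":0,"z":0,"twist":0}]' 40
python3 -m creep '[{"fingers":0.4,"x":-0.2,"y":0,"z":0,"twist":0},{"fingers":0.4,"x":-0.6,"y":0,"z":0,"twist":0},{"fingers":0.4,"x":-1.2,"y":0,"z":0,"twist":0},{"fingers":0.4,"x":-2,"y":0,"z":0,"twist":0},{"fingers":0.4,"x":-2,"y":0,"z":0,"twist":0},{"fingers":0.4,"x":-2,"y":0,"z":0,"twist":0},{"fingers":0.4,"x":-2,"y":0,"z":0,"twist":0}]' 40
python3 -c "
from h import *
go(.5795,-.0075,.0536,90)
d=grab('side')
crop(d,235,205,105,105,6,'s23.png',1.6)
"
```

```text
time: 22.38
position: [0.5542, 0.2773, -0.026]
tool_rot: [0.027, 1.571, -0.028]
ft_force: [-0.4, -0.1, -0.0]
grip_width: 0.751
time: 22.88
position: [0.5546, 0.2774, -0.0257]
tool_rot: [0.028, 1.57, -0.027]
ft_force: [1.2, -0.1, -0.7]
grip_width: 0.494
time: 23.47
position: [0.5543, 0.2771, 0.0547]
tool_rot: [0.027, 1.57, -0.028]
ft_force: [0.1, 0.8, -1.9]
grip_width: 0.493
x 0.031 y -7.087 z 0.879 twist -0.40 | now [0.5543 0.2771 0.0547] yawy 87.99 tilt [-1.    -0.     0.001] F [ 0.1  0.8 -1.9] g 0.493 t 23.47 q7 -0.84
```

View pics/s23.png

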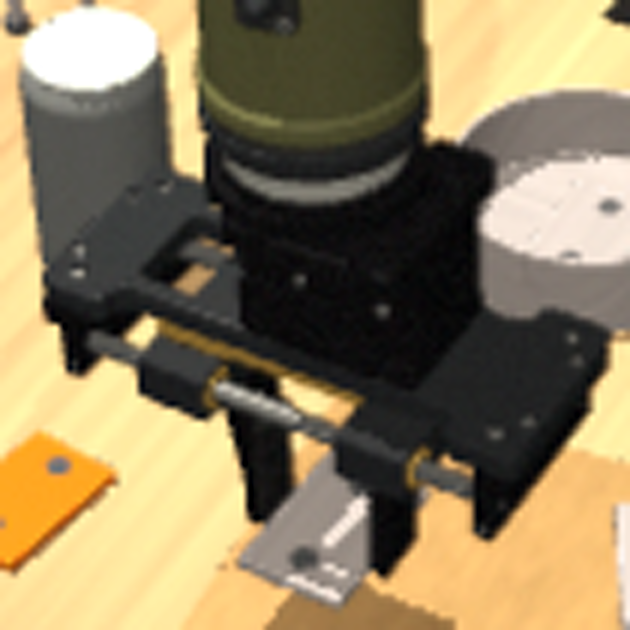

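```bash
cat >> h.py <<'E'
def edge(d,pts,f,u0,v0,dz=.0343):
    s=telemetry.get_state();M=R.from_rotvec(s['tool_rot']).as_matrix();z=s['position'][2]+dz
    W=[px2w(d,u0+a/f-.5+.5/f,v0+b/f-.5+.5/f,z) for a,b in pts]
    print('len',np.linalg.norm(W[0]-W[1]).round(4),'mid world',((W[0]+W[1])/2).round(4),'in tool',(((W[0]+W[1])/2-s['position'])@M).round(4))
E
python3 -c "
from h import *
d=np.load('side.npz')
edge(d,[(238,562),(345,603)],6,235,205)"
```

```text
len 0.0444 mid world [0.5527 0.3085 0.088 ] in tool [-0.0343  0.0317 -0.0023]
```

```bash
python3 -c "
from h import *
go(.5795,-.0052,.0536,90)"
python3 -m creep '[{"fingers":0.4,"x":0,"y":-0.5,"z":0.1,"twist":-0.1},{"fingers":0.4,"x":0,"y":-1.3,"z":0.2,"twist":-0.2},{"fingers":0.4,"x":0,"y":-2.2,"z":0.3,"twist":-0.4},{"fingers":0.4,"x":0,"y":-3.1,"z":0.45,"twist":-0.4},{"fingers":0.4,"x":0,"y":-4,"z":0.55,"twist":-0.4},{"fingers":0.4,"x":0,"y":-4.9,"z":0.65,"twist":-0.4},{"fingers":0.4,"x":0,"y":-5.8,"z":0.75,"twist":-0.4},{"fingers":0.4,"x":0,"y":-6.5,"z":0.85,"twist":-0.4},{"fingers":0.4,"x":0,"y":-6.9,"z":0.88,"twist":-0.4},{"fingers":0.4,"x":0,"y":-7.03,"z":0.88,"twist":-0.4},{"fingers":0.4,"x":0,"y":-7.03,"z":0.88,"twist":-0.4},{"fingers":0.4,"x":0,"y":-7.03,"z":0.88,"twist":-0.4},{"fingers":0.4,"x":0,"y":-7.03,"z":0.88,"twist":-0.4}]' 40
python3 -c "
from h import *
go(.5795,-.0052,-.0180,90)
d=grab('side')
crop(d,275,165,105,105,6,'s24.png',1.6)
"
```

```text
x 0.010 y -7.020 z 0.890 twist -0.40 | now [0.5538 0.2767 0.0537] yawy 87.99 tilt [-1.    -0.001 -0.001] F [-0.6  0.6 -3.2] g 0.488 t 23.52 q7 -0.84
time: 24.6
position: [0.5792, -0.0023, 0.054]
tool_rot: [-0.001, 1.571, 0.003]
ft_force: [-0.3, 0.9, -0.5]
grip_width: 0.497
x 1.799 y -0.075 z 0.009 twist 0.03 | now [ 0.5792 -0.0023  0.054 ] yawy 90.17 tilt [-1.     0.001 -0.001] F [-0.3  0.9 -0.5] g 0.497 t 24.60 q7 -0.29
```

View pics/s24.png

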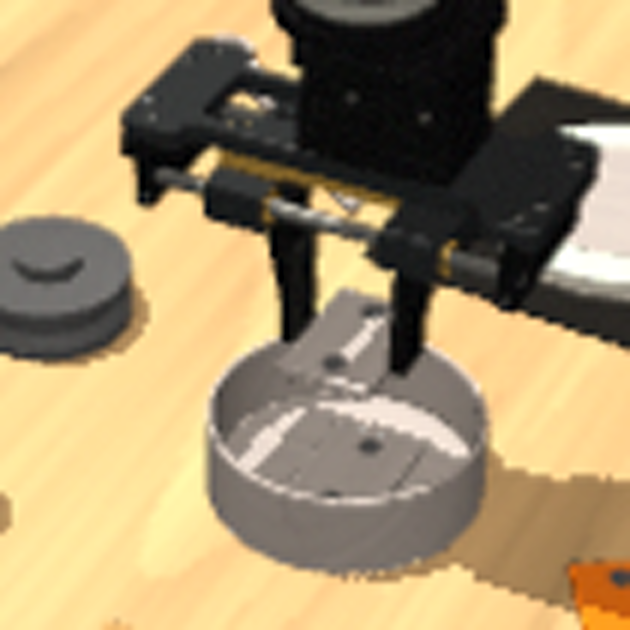

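```bash
python3 -m creep '[{"fingers":0.4,"x":0.3,"y":-0.03,"z":0,"twist":0},{"fingers":0.4,"x":0.7,"y":-0.03,"z":0,"twist":0},{"fingers":0.4,"x":1.1,"y":-0.03,"z":0,"twist":0},{"fingers":0.4,"x":1.4,"y":-0.03,"z":0,"twist":0},{"fingers":0.4,"x":1.6,"y":-0.03,"z":0,"twist":0},{"fingers":0.4,"x":1.65,"y":-0.03,"z":0,"twist":0},{"fingers":0.4,"x":1.65,"y":-0.03,"z":0,"twist":0},{"fingers":0.4,"x":1.65,"y":-0.03,"z":0,"twist":0},{"fingers":0.4,"x":1.65,"y":-0.03,"z":0,"twist":0},{"fingers":0.4,"x":1.65,"y":-0.03,"z":0,"twist":0}]' 40
python3 -c "
from h import *
go(.5795,-.0052,-.0180,90)
d=grab('side')
crop(d,275,175,105,105,6,'s25.png',1.6)
"
```

```text
time: 25.48
position: [0.5804, -0.0062, -0.011]
tool_rot: [-0.0, 1.569, -0.0]
ft_force: [0.1, -0.9, -1.5]
grip_width: 0.492
x 0.174 y 0.025 z -0.022 twist -0.00 | now [ 0.5804 -0.0062 -0.011 ] yawy 89.99 tilt [-1.    -0.     0.002] F [ 0.1 -0.9 -1.5] g 0.492 t 25.48 q7 -0.34
```

View pics/s25.png

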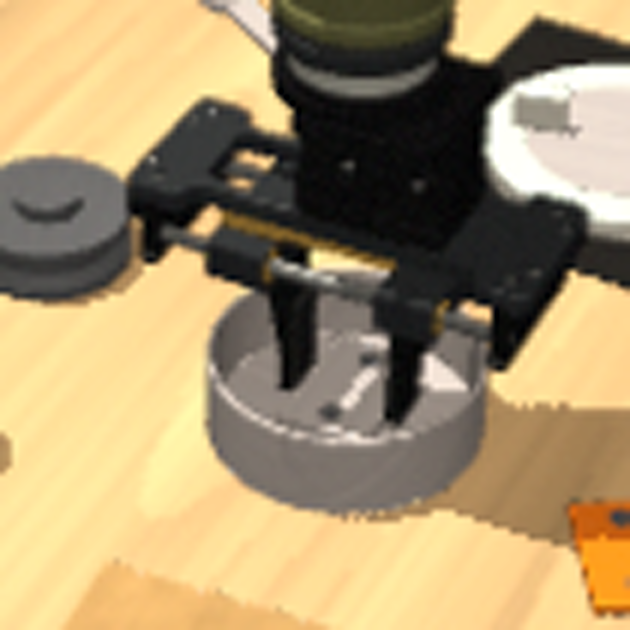

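Near the pile now. I'll lower the rest of the way, let go and come up.

```bash
python3 -m creep '[{"fingers":0.4,"x":0.08,"y":0.02,"z":-0.02,"twist":0},{"fingers":0.4,"x":0.14,"y":0.02,"z":-0.02,"twist":0},{"fingers":0.4,"x":0.17,"y":0.02,"z":-0.02,"twist":0},{"fingers":0.4,"x":0.17,"y":0.02,"z":-0.02,"twist":0},{"fingers":0.4,"x":0.17,"y":0.02,"z":-0.02,"twist":0}]' 40
python3 -m creep '[{"fingers":0.55,"x":0,"y":0,"z":0,"twist":0},{"fingers":0.6,"x":0,"y":0,"z":0,"twist":0},{"fingers":0.62,"x":0,"y":0,"z":0,"twist":0},{"fingers":0.62,"x":-0.2,"y":0,"z":0,"twist":0},{"fingers":0.62,"x":-0.8,"y":0,"z":0,"twist":0},{"fingers":0.62,"x":-1.6,"y":0,"z":0,"twist":0},{"fingers":0.62,"x":-2.0,"y":0,"z":0,"twist":0},{"fingers":0.62,"x":-2.2,"y":0,"z":0,"twist":0},{"fingers":0.62,"x":-2.2,"y":0,"z":0,"twist":0}]' 40
python3 -c "
from h import *
go(.5580,.1650,.06,88)
d=grab('side')
crop(d,275,175,105,105,6,'s26.png',1.6)
go(.460,.165,.06,117.3)
for n in('side','top'):
  for p in plates(grab(n)): print(n,np.round(p,3))
"
```

```text
time: 25.95
position: [0.5789, -0.0054, -0.0178]
tool_rot: [-0.001, 1.571, -0.001]
ft_force: [-2.9, 0.0, 6.7]
grip_width: 0.496
time: 26.7
position: [0.5804, -0.0054, 0.0715]
tool_rot: [-0.0, 1.567, -0.001]
ft_force: [1.1, 0.8, -0.4]
grip_width: 0.619
x 0.283 y 4.260 z -0.562 twist 0.40 | now [ 0.5804 -0.0054  0.0715] yawy 89.98 tilt [-1.    -0.001  0.004] F [ 1.1  0.8 -0.4] g 0.619 t 26.70 q7 -0.28
x 0.239 y 4.263 z -2.982 twist -5.46 | now [ 0.5792 -0.0056  0.0698] yawy 89.98 tilt [-1.    -0.001  0.001] F [-0.6  0.2 -1.3] g 0.620 t 26.75 q7 -0.28
side [ 4.6100e-01  1.6700e-01  6.5975e+01  4.3230e+01 -6.3003e+01  3.4600e+02
  2.9900e+02]
side [4.4700e-01 2.5900e-01 6.7753e+01 4.4975e+01 7.3765e+01 3.3500e+02
 3.2700e+02]
top [ 4.6100e-01  1.6500e-01  6.6477e+01  4.5548e+01 -6.2542e+01  2.8000e+02
  2.9300e+02]
top [4.4600e-01 2.5800e-01 6.6428e+01 4.5179e+01 7.4454e+01 2.4300e+02
 2.9900e+02]
```

View pics/s26.png

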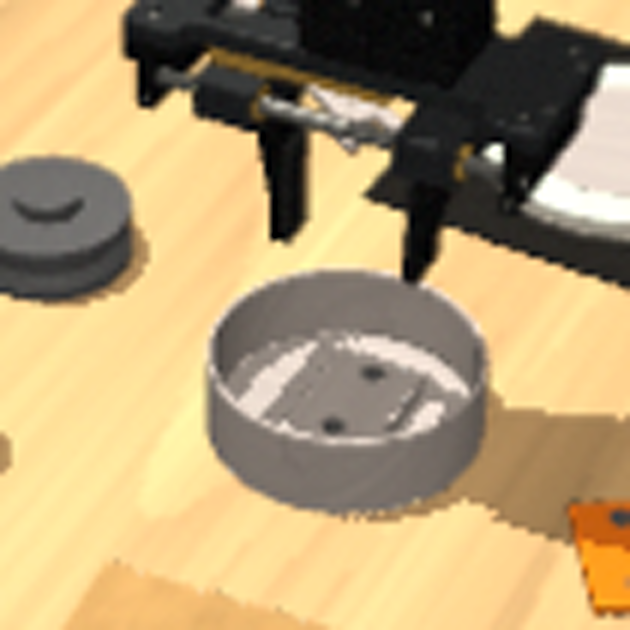

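Plates 1 and 2 are squared up. Next is plate 3, at top-view (281,293), long axis 117°.

```bash
python3 -m creep '[{"fingers":0.75,"x":0,"y":0.8,"z":-0.5,"twist":-1},{"fingers":0.75,"x":0,"y":1.6,"z":-1.1,"twist":-2},{"fingers":0.75,"x":0,"y":2.4,"z":-1.7,"twist":-3},{"fingers":0.75,"x":0,"y":3.2,"z":-2.3,"twist":-4},{"fingers":0.75,"x":0.2,"y":3.9,"z":-2.8,"twist":-5.46},{"fingers":0.75,"x":0.7,"y":4.27,"z":-2.94,"twist":-5.46},{"fingers":0.75,"x":1.3,"y":4.27,"z":-2.94,"twist":-5.46},{"fingers":0.75,"x":1.7,"y":4.27,"z":-2.94,"twist":-5.46},{"fingers":0.75,"x":1.75,"y":4.27,"z":-2.94,"twist":-5.46},{"fingers":0.75,"x":1.75,"y":4.27,"z":-2.94,"twist":-5.46},{"fingers":0.75,"x":1.75,"y":4.27,"z":-2.94,"twist":-5.46},{"fingers":0.75,"x":1.75,"y":4.27,"z":-2.94,"twist":-5.46}]' 40
python3 -c "
from h import *
go(.462,.1655,-.0257,117.3)
d=grab('side')
crop(d,285,225,105,105,6,'s27.png',1.6)
"
```

```text
time: 27.85
position: [0.462, 0.1656, 0.0001]
tool_rot: [-0.373, 1.537, 0.373]
ft_force: [-0.1, -0.4, 0.7]
grip_width: 0.748
x 0.644 y -0.001 z -0.002 twist -0.01 | now [4.620e-01 1.656e-01 1.000e-04] yawy 117.26 tilt [-1.    -0.     0.001] F [-0.1 -0.4  0.7] g 0.748 t 27.85 q7 -0.21
```

View pics/s27.png

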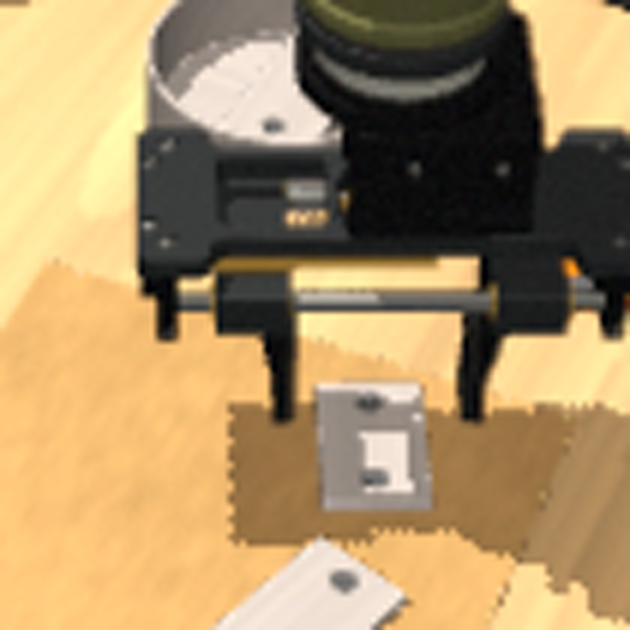

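```bash
python3 -m creep '[{"fingers":0.75,"x":0.2,"y":0,"z":0,"twist":0},{"fingers":0.75,"x":0.4,"y":0,"z":0,"twist":0},{"fingers":0.75,"x":0.6,"y":0,"z":0,"twist":0},{"fingers":0.75,"x":0.64,"y":0,"z":0,"twist":0},{"fingers":0.75,"x":0.64,"y":0,"z":0,"twist":0},{"fingers":0.75,"x":0.64,"y":0,"z":0,"twist":0}]' 40
python3 -m creep '[{"fingers":0.6,"x":0,"y":0,"z":0,"twist":0},{"fingers":0.45,"x":0,"y":0,"z":0,"twist":0},{"fingers":0.4,"x":0,"y":0,"z":0,"twist":0},{"fingers":0.4,"x":0,"y":0,"z":0,"twist":0},{"fingers":0.4,"x":0,"y":0,"z":0,"twist":0},{"fingers":0.4,"x":0,"y":0,"z":0,"twist":0}]' 40
python3 -m creep '[{"fingers":0.4,"x":-0.2,"y":0,"z":0,"twist":0},{"fingers":0.4,"x":-0.6,"y":0,"z":0,"twist":0},{"fingers":0.4,"x":-1.2,"y":0,"z":0,"twist":0},{"fingers":0.4,"x":-2,"y":0,"z":0,"twist":0},{"fingers":0.4,"x":-2,"y":0,"z":0,"twist":0},{"fingers":0.4,"x":-2,"y":0,"z":0,"twist":0},{"fingers":0.4,"x":-2,"y":0,"z":0,"twist":0},{"fingers":0.4,"x":-2,"y":0,"z":0,"twist":0}]' 40
python3 -c "
from h import *
go(.5795,-.006,.0536,90)
d=grab('side')
crop(d,285,205,105,105,6,'s28.png',1.6)
"
```

```text
time: 28.4
position: [0.4609, 0.1655, -0.0267]
tool_rot: [-0.373, 1.539, 0.374]
ft_force: [-0.3, -0.5, -0.9]
grip_width: 0.747
time: 28.9
position: [0.4614, 0.1655, -0.0262]
tool_rot: [-0.373, 1.538, 0.373]
ft_force: [-0.8, 0.3, 0.6]
grip_width: 0.497
time: 29.57
position: [0.4602, 0.1648, 0.0527]
tool_rot: [-0.374, 1.541, 0.373]
ft_force: [0.3, -0.3, -1.1]
grip_width: 0.497
x -0.026 y -5.163 z 0.693 twist 5.46 | now [0.4602 0.1648 0.0527] yawy 117.29 tilt [-1.     0.    -0.002] F [ 0.3 -0.3 -1.1] g 0.497 t 29.57 q7 -0.12
```

View pics/s28.png

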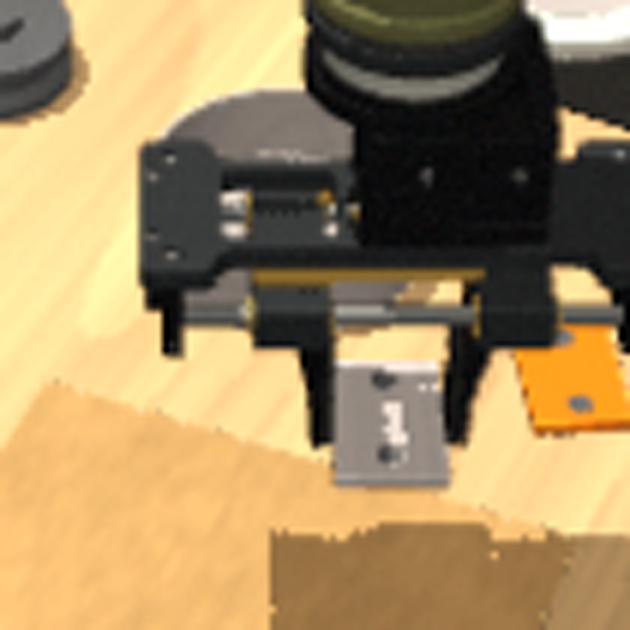

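```bash
python3 -c "
from h import *
d=np.load('side.npz')
edge(d,[(332,478),(449,477)],6,285,205)
go(.5795,-.006,.0536,90)"
```

```text
len 0.0441 mid world [0.446  0.1927 0.0869] in tool [-0.0343  0.0311  0.0001]
x -0.031 y -5.166 z 0.693 twist 5.46 | now [0.4601 0.1649 0.0526] yawy 117.29 tilt [-1.     0.001 -0.002] F [-1.   0.7 -1.8] g 0.491 t 29.62 q7 -0.12
```

```bash
python3 -m creep '[{"fingers":0.4,"x":0,"y":-0.4,"z":0.05,"twist":0.5},{"fingers":0.4,"x":0,"y":-1,"z":0.15,"twist":1.5},{"fingers":0.4,"x":0,"y":-1.7,"z":0.25,"twist":2.5},{"fingers":0.4,"x":0,"y":-2.5,"z":0.35,"twist":3.5},{"fingers":0.4,"x":0,"y":-3.3,"z":0.45,"twist":4.5},{"fingers":0.4,"x":0,"y":-4.1,"z":0.55,"twist":5.46},{"fingers":0.4,"x":0,"y":-4.7,"z":0.65,"twist":5.46},{"fingers":0.4,"x":0,"y":-5.05,"z":0.7,"twist":5.46},{"fingers":0.4,"x":0,"y":-5.14,"z":0.71,"twist":5.46},{"fingers":0.4,"x":0,"y":-5.14,"z":0.71,"twist":5.46},{"fingers":0.4,"x":0,"y":-5.14,"z":0.71,"twist":5.46},{"fingers":0.4,"x":0,"y":-5.14,"z":0.71,"twist":5.46},{"fingers":0.4,"x":0,"y":-5.14,"z":0.71,"twist":5.46}]' 40
python3 -c "
from h import *
go(.5795,-.0047,-.0120,90)
d=grab('side')
crop(d,275,165,105,105,6,'s29.png',1.6)
"
```

```text
time: 30.7
position: [0.58, -0.0024, 0.0538]
tool_rot: [-0.002, 1.571, 0.002]
ft_force: [0.2, -0.3, -2.1]
grip_width: 0.495
x 1.646 y -0.058 z -0.012 twist 0.03 | now [ 0.58   -0.0024  0.0538] yawy 90.15 tilt [-1.  0. -0.] F [ 0.2 -0.3 -2.1] g 0.495 t 30.70 q7 -0.30
```

View pics/s29.png

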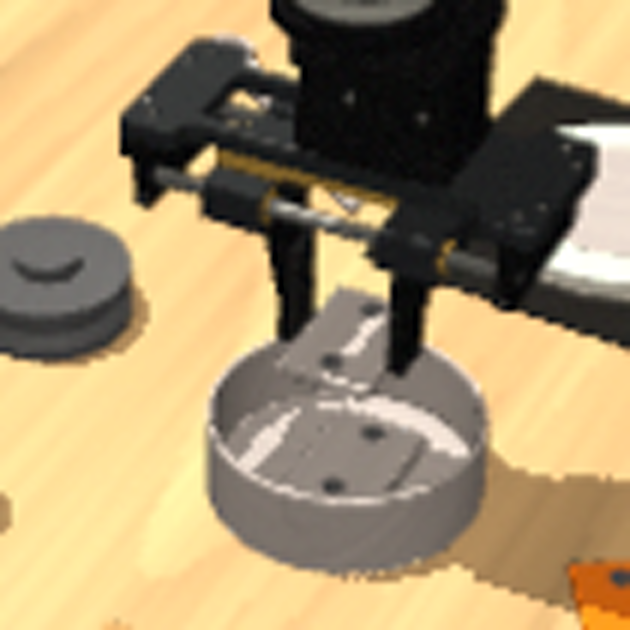

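```bash
python3 -c "
from h import *
d=np.load('side.npz')
edge(d,[(273,365),(376,392)],6,275,165)
go(.5795,-.0047,-.0120,90)"
python3 -m creep '[{"fingers":0.4,"x":0.3,"y":-0.01,"z":0,"twist":0},{"fingers":0.4,"x":0.7,"y":-0.01,"z":0,"twist":0},{"fingers":0.4,"x":1.0,"y":-0.01,"z":0,"twist":0},{"fingers":0.4,"x":1.3,"y":-0.01,"z":0,"twist":0},{"fingers":0.4,"x":1.45,"y":-0.01,"z":0,"twist":0},{"fingers":0.4,"x":1.5,"y":-0.01,"z":0,"twist":0},{"fingers":0.4,"x":1.5,"y":-0.01,"z":0,"twist":0},{"fingers":0.4,"x":1.5,"y":-0.01,"z":0,"twist":0},{"fingers":0.4,"x":1.5,"y":-0.01,"z":0,"twist":0},{"fingers":0.4,"x":1.5,"y":-0.01,"z":0,"twist":0}]' 40
python3 -c "
from h import *
go(.5795,-.0047,-.0120,90)
d=grab('side')
crop(d,275,175,105,105,6,'s30.png',1.6)
"
```

```text
len 0.0478 mid world [0.577  0.0287 0.0882] in tool [-0.0343  0.0315 -0.0032]
x 1.648 y -0.046 z -0.018 twist 0.03 | now [ 0.5802 -0.0028  0.0539] yawy 90.13 tilt [-1. -0. -0.] F [-0.2  0.2 -1.4] g 0.500 t 30.75 q7 -0.30
time: 31.58
position: [0.5814, -0.0046, -0.0056]
tool_rot: [-0.0, 1.569, -0.0]
ft_force: [-0.6, 0.0, -1.8]
grip_width: 0.497
x 0.161 y -0.002 z -0.048 twist -0.00 | now [ 0.5814 -0.0046 -0.0056] yawy 89.99 tilt [-1.    -0.     0.001] F [-0.6  0.  -1.8] g 0.497 t 31.58 q7 -0.34
```

View pics/s30.png

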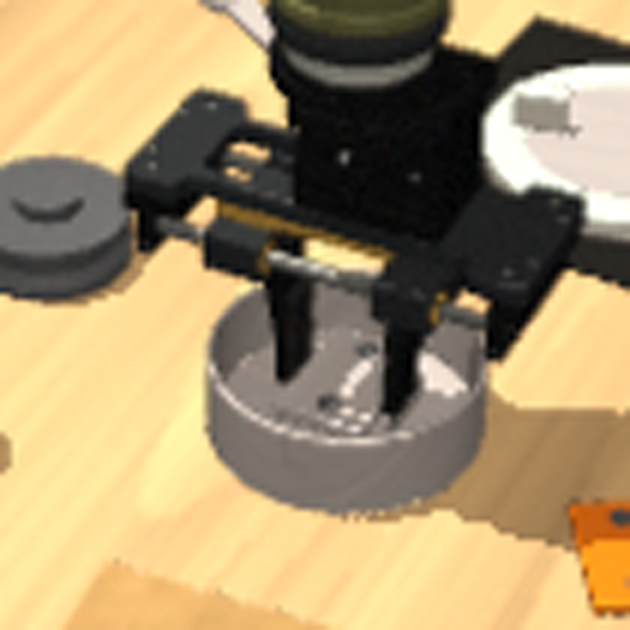

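```bash
python3 -m creep '[{"fingers":0.4,"x":0.08,"y":0,"z":-0.03,"twist":0},{"fingers":0.4,"x":0.13,"y":0,"z":-0.03,"twist":0},{"fingers":0.4,"x":0.15,"y":0,"z":-0.03,"twist":0},{"fingers":0.4,"x":0.15,"y":0,"z":-0.03,"twist":0},{"fingers":0.4,"x":0.15,"y":0,"z":-0.03,"twist":0}]' 40
python3 -m creep '[{"fingers":0.55,"x":0,"y":0,"z":0,"twist":0},{"fingers":0.6,"x":0,"y":0,"z":0,"twist":0},{"fingers":0.62,"x":0,"y":0,"z":0,"twist":0},{"fingers":0.62,"x":-0.2,"y":0,"z":0,"twist":0},{"fingers":0.62,"x":-0.8,"y":0,"z":0,"twist":0},{"fingers":0.62,"x":-1.6,"y":0,"z":0,"twist":0},{"fingers":0.62,"x":-2.0,"y":0,"z":0,"twist":0},{"fingers":0.62,"x":-2.0,"y":0,"z":0,"twist":0},{"fingers":0.62,"x":-2.0,"y":0,"z":0,"twist":0}]' 40
python3 -c "
from h import *
d=grab('side')
crop(d,275,175,105,105,6,'s31.png',1.6)
go(.4465,.257,.0,74)
"
```

```text
time: 32.05
position: [0.5793, -0.0048, -0.0122]
tool_rot: [-0.0, 1.571, -0.0]
ft_force: [-2.0, 0.1, 1.6]
grip_width: 0.494
time: 32.8
position: [0.5806, -0.0047, 0.0692]
tool_rot: [-0.0, 1.568, -0.001]
ft_force: [0.0, -0.7, 0.3]
grip_width: 0.617
x 1.692 y 6.547 z -3.328 twist 3.20 | now [ 0.5795 -0.0049  0.0679] yawy 89.98 tilt [-1.    -0.001  0.   ] F [-0.9 -0.4 -0.4] g 0.620 t 32.85 q7 -0.29
```

View pics/s31.png

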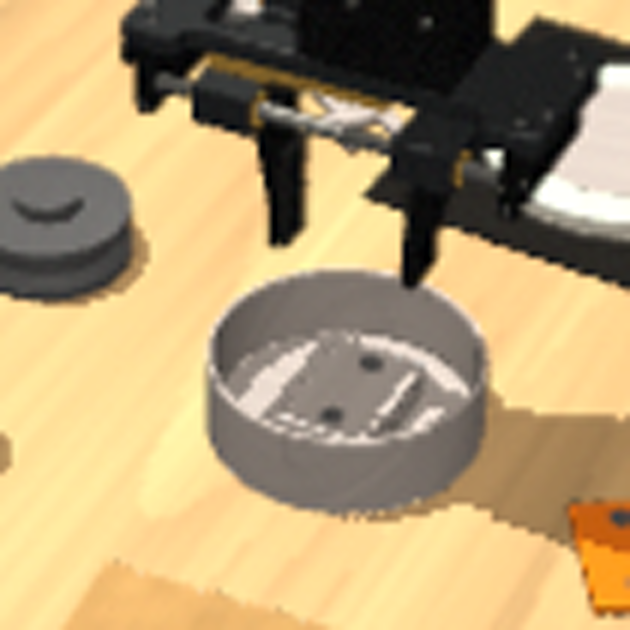

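Three plates are stacked flat. The last one is at top-view (244,300), long axis 74°.

```bash
python3 -m creep '[{"fingers":0.75,"x":0,"y":0.9,"z":-0.4,"twist":0.8},{"fingers":0.75,"x":0,"y":1.8,"z":-0.9,"twist":1.6},{"fingers":0.75,"x":0,"y":2.7,"z":-1.4,"twist":2.4},{"fingers":0.75,"x":0,"y":3.6,"z":-1.9,"twist":3.2},{"fingers":0.75,"x":0,"y":4.5,"z":-2.4,"twist":3.2},{"fingers":0.75,"x":0,"y":5.4,"z":-2.9,"twist":3.2},{"fingers":0.75,"x":0.3,"y":6.2,"z":-3.33,"twist":3.2},{"fingers":0.75,"x":0.8,"y":6.55,"z":-3.33,"twist":3.2},{"fingers":0.75,"x":1.4,"y":6.55,"z":-3.33,"twist":3.2},{"fingers":0.75,"x":1.7,"y":6.55,"z":-3.33,"twist":3.2},{"fingers":0.75,"x":1.7,"y":6.55,"z":-3.33,"twist":3.2},{"fingers":0.75,"x":1.7,"y":6.55,"z":-3.33,"twist":3.2},{"fingers":0.75,"x":1.7,"y":6.55,"z":-3.33,"twist":3.2},{"fingers":0.75,"x":1.7,"y":6.55,"z":-3.33,"twist":3.2}]' 40
python3 -c "
from h import *
d=grab('side')
crop(d,275,240,105,105,6,'s32.png',1.6)
go(.446,.257,-.0257,74)
"
```

```text
time: 34.02
position: [0.4476, 0.2571, 0.0007]
tool_rot: [0.221, 1.558, -0.22]
ft_force: [-0.5, -0.1, 0.4]
grip_width: 0.749
x 0.662 y -0.016 z -0.038 twist -0.02 | now [0.4476 0.2572 0.0008] yawy 73.91 tilt [-1.     0.001  0.002] F [-0.2  0.3  0.1] g 0.747 t 34.07 q7 -1.13
```

View pics/s32.png

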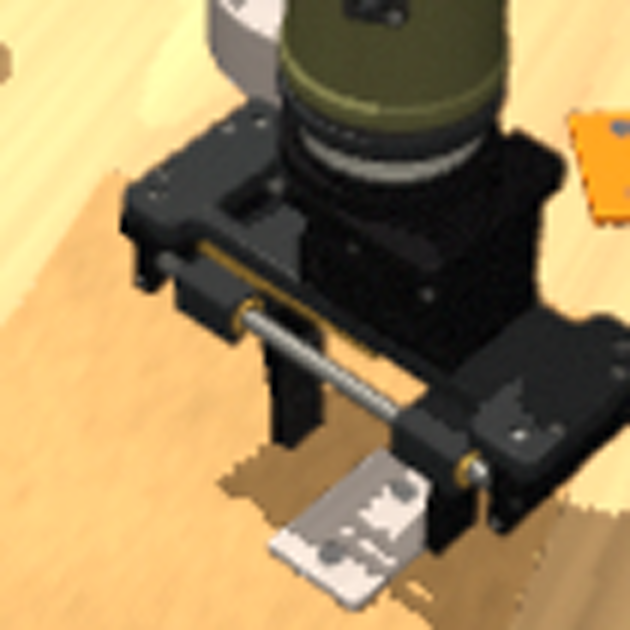

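```bash
python3 -m creep '[{"fingers":0.75,"x":0.2,"y":0,"z":-0.02,"twist":0},{"fingers":0.75,"x":0.4,"y":0,"z":-0.02,"twist":0},{"fingers":0.75,"x":0.6,"y":0,"z":-0.02,"twist":0},{"fingers":0.75,"x":0.65,"y":0,"z":-0.02,"twist":0},{"fingers":0.75,"x":0.65,"y":0,"z":-0.02,"twist":0},{"fingers":0.75,"x":0.65,"y":0,"z":-0.02,"twist":0}]' 40
python3 -m creep '[{"fingers":0.6,"x":0,"y":0,"z":0,"twist":0},{"fingers":0.45,"x":0,"y":0,"z":0,"twist":0},{"fingers":0.4,"x":0,"y":0,"z":0,"twist":0},{"fingers":0.4,"x":0,"y":0,"z":0,"twist":0},{"fingers":0.4,"x":0,"y":0,"z":0,"twist":0},{"fingers":0.4,"x":0,"y":0,"z":0,"twist":0}]' 40
python3 -m creep '[{"fingers":0.4,"x":-0.2,"y":0,"z":0,"twist":0},{"fingers":0.4,"x":-0.6,"y":0,"z":0,"twist":0},{"fingers":0.4,"x":-1.2,"y":0,"z":0,"twist":0},{"fingers":0.4,"x":-2,"y":0,"z":0,"twist":0},{"fingers":0.4,"x":-2,"y":0,"z":0,"twist":0},{"fingers":0.4,"x":-2,"y":0,"z":0,"twist":0},{"fingers":0.4,"x":-2,"y":0,"z":0,"twist":0},{"fingers":0.4,"x":-2,"y":0,"z":0,"twist":0}]' 40
python3 -c "
from h import *
d=grab('side')
crop(d,275,220,105,105,6,'s33.png',1.6)
go(.5795,-.0047,.0536,90)
"
```

```text
time: 34.57
position: [0.4453, 0.2576, -0.0268]
tool_rot: [0.219, 1.56, -0.219]
ft_force: [0.5, -0.8, -0.3]
grip_width: 0.749
time: 35.07
position: [0.4459, 0.2576, -0.0262]
tool_rot: [0.219, 1.559, -0.219]
ft_force: [-0.5, -0.2, -0.9]
grip_width: 0.496
time: 35.73
position: [0.4447, 0.2568, 0.0526]
tool_rot: [0.218, 1.562, -0.221]
ft_force: [-0.3, -0.8, -1.4]
grip_width: 0.496
x -0.028 y -5.358 z 5.045 twist -3.20 | now [0.4446 0.257  0.0525] yawy 74.00 tilt [-1.    -0.002 -0.002] F [-1.  -0.  -1.7] g 0.494 t 35.78 q7 -1.07
```

View pics/s33.png

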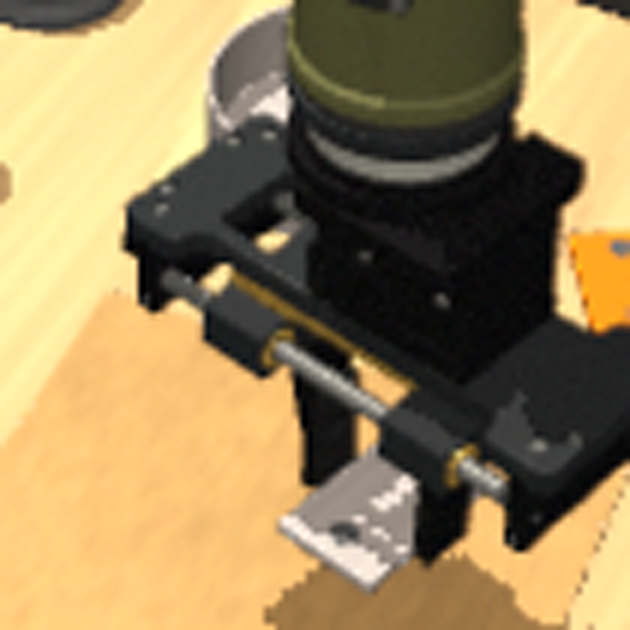

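```bash
python3 -c "
from h import *
d=np.load('side.npz')
edge(d,[(279,519),(373,581)],6,275,220)
"
python3 -m creep '[{"fingers":0.4,"x":0,"y":-0.4,"z":0.4,"twist":-0.5},{"fingers":0.4,"x":0,"y":-1,"z":1,"twist":-1},{"fingers":0.4,"x":0,"y":-1.6,"z":1.6,"twist":-1.5},{"fingers":0.4,"x":0,"y":-2.2,"z":2.2,"twist":-2},{"fingers":0.4,"x":0,"y":-2.8,"z":2.8,"twist":-2.5},{"fingers":0.4,"x":0,"y":-3.4,"z":3.4,"twist":-3.2},{"fingers":0.4,"x":0,"y":-4,"z":4,"twist":-3.2},{"fingers":0.4,"x":0,"y":-4.6,"z":4.6,"twist":-3.2},{"fingers":0.4,"x":0,"y":-5.1,"z":4.9,"twist":-3.2},{"fingers":0.4,"x":0,"y":-5.36,"z":5.02,"twist":-3.2},{"fingers":0.4,"x":0,"y":-5.36,"z":5.02,"twist":-3.2},{"fingers":0.4,"x":0,"y":-5.36,"z":5.02,"twist":-3.2},{"fingers":0.4,"x":0,"y":-5.36,"z":5.02,"twist":-3.2},{"fingers":0.4,"x":0,"y":-5.36,"z":5.02,"twist":-3.2},{"fingers":0.4,"x":0,"y":-5.36,"z":5.02,"twist":-3.2}]' 40
python3 -c "
from h import *
d=grab('side')
crop(d,275,165,105,105,6,'s34.png',1.6)
go(.5795,-.0047,-.006,90)
"
```

```text
len 0.0438 mid world [0.4529 0.2874 0.0868] in tool [-0.0343  0.0315 -0.0004]
time: 37.03
position: [0.5791, -0.0018, 0.0539]
tool_rot: [-0.002, 1.571, 0.003]
ft_force: [-0.4, 0.3, -0.7]
grip_width: 0.495
x 1.498 y -0.062 z 0.007 twist 0.03 | now [ 0.5792 -0.0022  0.0539] yawy 90.14 tilt [-1. -0.  0.] F [-0.2 -0.3 -0.4] g 0.496 t 37.08 q7 -0.30
```

View pics/s34.png

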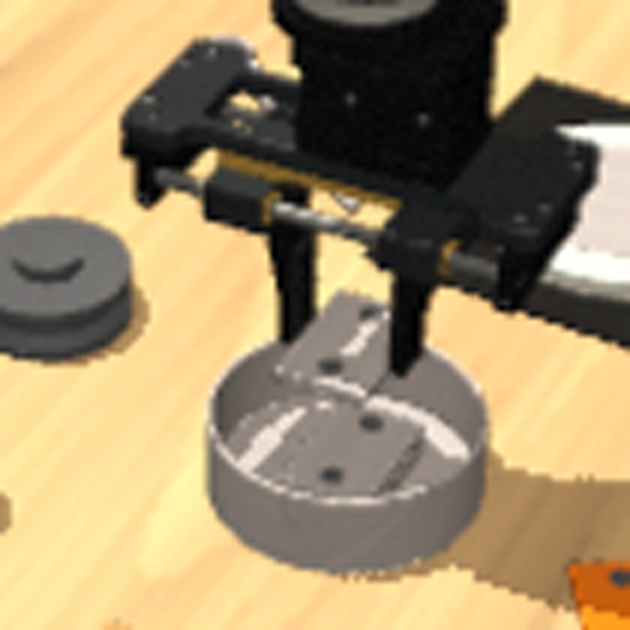

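```bash
python3 -c "
from h import *
d=np.load('side.npz')
edge(d,[(273,371),(374,400)],6,275,165)
crop(d,310,205,40,40,15,'s34b.png',1.6)"
```

```text
len 0.0474 mid world [0.5752 0.0333 0.0882] in tool [-0.0343  0.0355 -0.0039]
```

View pics/s34b.png

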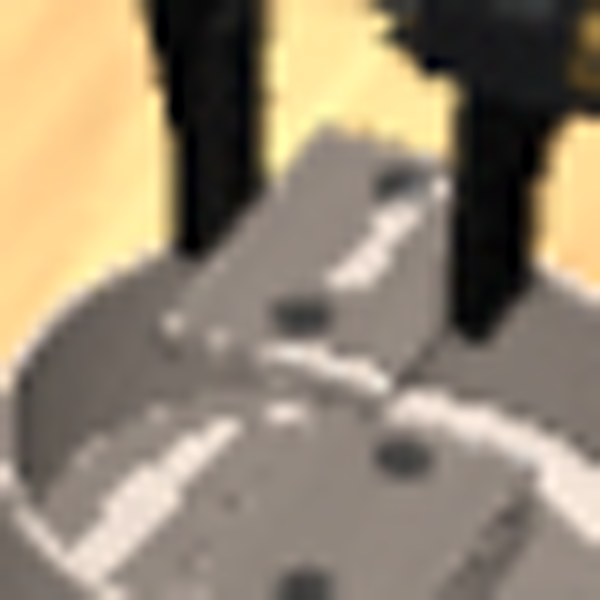

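```bash
python3 -c "
import cv2,numpy as np
a=[cv2.imread('pics/%s.png'%n)[240:420,210:450] for n in('s29','s34')]
cv2.imwrite('pics/cmp.png',cv2.resize(np.hstack(a),None,fx=1.65,fy=1.65,interpolation=cv2.INTER_CUBIC))
"
```

View pics/cmp.png

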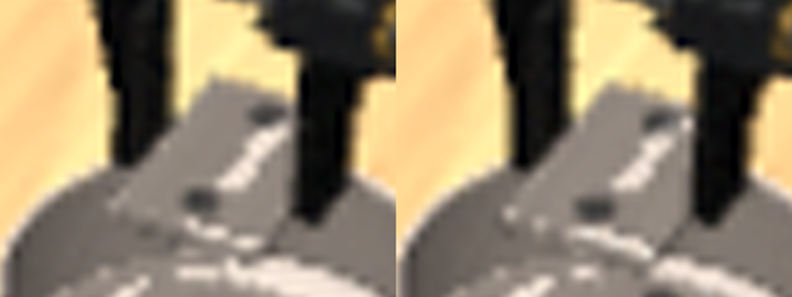

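Compared with plate 3 at the same pose, the plate has shifted about 2–3 mm in the grip, either toward +y or downward. I'll correct y by 2 mm and go down watching the force.

```bash
python3 -m creep '[{"fingers":0.4,"x":0.3,"y":-0.05,"z":0.02,"twist":0},{"fingers":0.4,"x":0.7,"y":-0.05,"z":0.02,"twist":0},{"fingers":0.4,"x":1.0,"y":-0.05,"z":0.02,"twist":0},{"fingers":0.4,"x":1.2,"y":-0.05,"z":0.02,"twist":0},{"fingers":0.4,"x":1.3,"y":-0.05,"z":0.02,"twist":0},{"fingers":0.4,"x":1.35,"y":-0.05,"z":0.02,"twist":0},{"fingers":0.4,"x":1.35,"y":-0.05,"z":0.02,"twist":0},{"fingers":0.4,"x":1.35,"y":-0.05,"z":0.02,"twist":0},{"fingers":0.4,"x":1.35,"y":-0.05,"z":0.02,"twist":0},{"fingers":0.4,"x":1.35,"y":-0.05,"z":0.02,"twist":0}]' 40
python3 -c "
from h import *
d=grab('side')
crop(d,305,205,60,50,12,'s35.png',1.6)
go(.5795,-.0066,-.006,90)
"
```

```text
time: 37.92
position: [0.5808, -0.0059, 0.0004]
tool_rot: [-0.0, 1.57, -0.0]
ft_force: [0.5, 0.3, -1.3]
grip_width: 0.496
x 0.157 y -0.017 z -0.032 twist -0.00 | now [ 5.808e-01 -5.900e-03  3.000e-04] yawy 89.99 tilt [-1.    -0.     0.001] F [ 0.1  0.4 -0.9] g 0.494 t 37.97 q7 -0.34
```

View pics/s35.png

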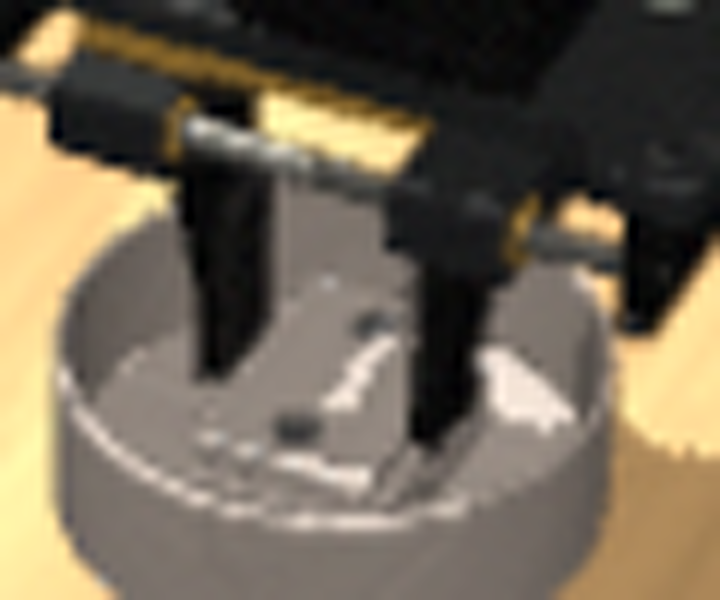

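```bash
python3 -m creep '[{"fingers":0.4,"x":0.05,"y":-0.01,"z":-0.02,"twist":0},{"fingers":0.4,"x":0.09,"y":-0.01,"z":-0.02,"twist":0},{"fingers":0.4,"x":0.09,"y":-0.01,"z":-0.02,"twist":0},{"fingers":0.4,"x":0.09,"y":-0.01,"z":-0.02,"twist":0}]' 40
python3 -m creep '[{"fingers":0.4,"x":0.03,"y":0,"z":0,"twist":0},{"fingers":0.4,"x":0.05,"y":0,"z":0,"twist":0},{"fingers":0.4,"x":0.05,"y":0,"z":0,"twist":0},{"fingers":0.4,"x":0.05,"y":0,"z":0,"twist":0}]' 40
```

```text
time: 38.3
position: [0.5793, -0.0063, -0.004]
tool_rot: [0.0, 1.571, -0.0]
ft_force: [-0.2, -0.0, -2.3]
grip_width: 0.497
time: 38.63
position: [0.5795, -0.0063, -0.006]
tool_rot: [0.0, 1.571, -0.0]
ft_force: [-0.4, -0.3, -1.8]
grip_width: 0.489
```

There was no early contact, so the plate did not drop in the grip. I'll release.

```bash
python3 -m creep '[{"fingers":0.4,"x":0.01,"y":0,"z":0,"twist":0},{"fingers":0.55,"x":0.01,"y":0,"z":0,"twist":0},{"fingers":0.6,"x":0.01,"y":0,"z":0,"twist":0},{"fingers":0.62,"x":0.01,"y":0,"z":0,"twist":0},{"fingers":0.62,"x":-0.2,"y":0,"z":0,"twist":0},{"fingers":0.62,"x":-0.8,"y":0,"z":0,"twist":0},{"fingers":0.62,"x":-1.6,"y":0,"z":0,"twist":0},{"fingers":0.62,"x":-2.0,"y":0,"z":0,"twist":0},{"fingers":0.62,"x":-2.0,"y":1,"z":0,"twist":0},{"fingers":0.62,"x":-2.0,"y":2,"z":0,"twist":0},{"fingers":0.62,"x":-2.0,"y":2.4,"z":0,"twist":0},{"fingers":0.62,"x":-2.0,"y":2.4,"z":0,"twist":0},{"fingers":0.62,"x":-2.0,"y":2.4,"z":0,"twist":0}]' 40
python3 -c "
from h import *
d=grab('side','s36full.png')
crop(d,305,205,70,60,10,'s36.png',1.6)
t=grab('top','t36.png');crop(t,312,210,70,70,8,'t36c.png',1.3)
go(.5795,-.0066,-.006,90)
"
```

```text
time: 39.72
position: [0.5796, 0.0911, 0.0749]
tool_rot: [-0.002, 1.57, 0.002]
ft_force: [0.2, -0.8, 0.2]
grip_width: 0.621
x 2.009 y -2.366 z -0.005 twist -0.02 | now [0.5798 0.0881 0.0743] yawy 89.91 tilt [-1.    -0.001  0.   ] F [-0.9 -0.3 -0. ] g 0.621 t 39.82 q7 -0.46
```

View pics/s36.png

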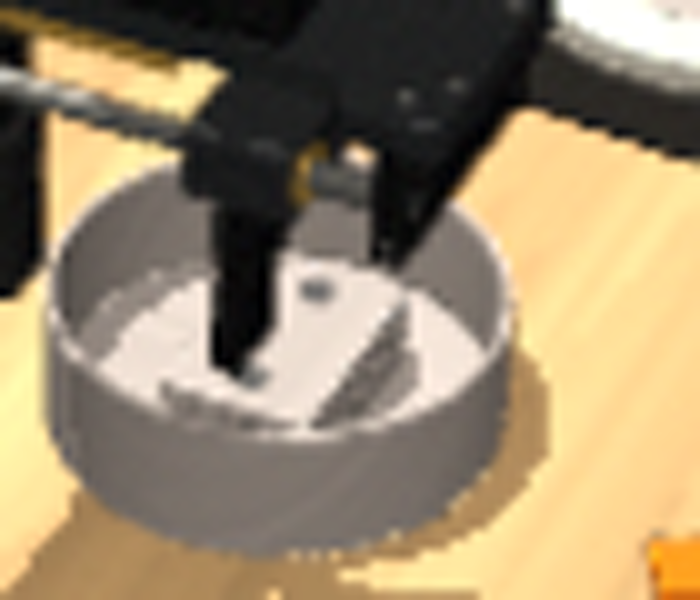

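View pics/t36.png

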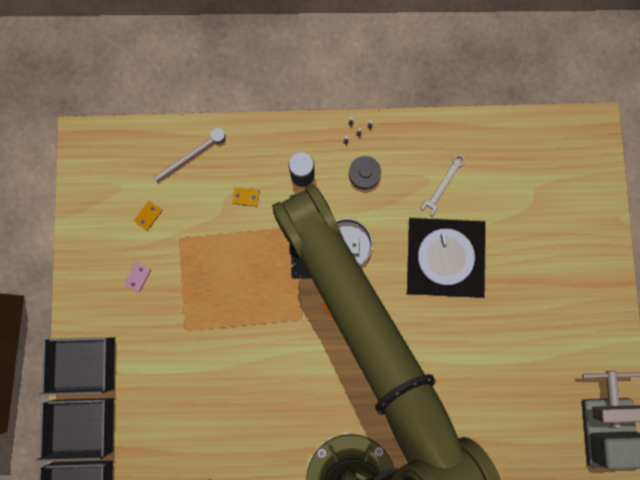

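The cardboard is now empty. I'll move to above the lid, looking at the pile on the way.

```bash
python3 -m creep '[{"fingers":0.5,"x":-0.3,"y":-0.8,"z":0,"twist":1.3},{"fingers":0.5,"x":-0.3,"y":-1.6,"z":0,"twist":2.6},{"fingers":0.5,"x":-0.3,"y":-2.4,"z":0,"twist":3.9},{"fingers":0.5,"x":-0.3,"y":-3.2,"z":0,"twist":5.2},{"fingers":0.5,"x":-0.3,"y":-4,"z":0,"twist":6.5},{"fingers":0.5,"x":-0.3,"y":-4.8,"z":0,"twist":7.8},{"fingers":0.5,"x":-0.3,"y":-5.6,"z":0.1,"twist":9.1},{"fingers":0.5,"x":-0.3,"y":-6.4,"z":0.1,"twist":10.4},{"fingers":0.5,"x":-0.3,"y":-7.2,"z":0.1,"twist":11.7},{"fingers":0.5,"x":-0.3,"y":-8,"z":0.1,"twist":13},{"fingers":0.5,"x":-0.3,"y":-8.5,"z":0.15,"twist":14.3},{"fingers":0.5,"x":-0.3,"y":-8.6,"z":0.15,"twist":15.6},{"fingers":0.5,"x":-0.3,"y":-8.6,"z":0.15,"twist":16.1},{"fingers":0.5,"x":-0.3,"y":-8.6,"z":0.15,"twist":16.1},{"fingers":0.5,"x":-0.3,"y":-8.6,"z":0.15,"twist":16.1},{"fingers":0.5,"x":-0.3,"y":-8.6,"z":0.15,"twist":16.1}]' 40
python3 -c "
from h import *
d=grab('side','s37full.png')
crop(d,305,205,70,60,10,'s37.png',1.6)
t=grab('top','t37.png');crop(t,312,210,70,70,8,'t37c.png',1.3)
lidplane(d,(.54,-.26),.005);lidplane(t,(.54,-.26),.005)
go(.586,-.2555,.0,9.4)
"
```

```text
time: 41.15
position: [0.5851, -0.2547, 0.0862]
tool_rot: [1.086, 1.283, -1.086]
ft_force: [-0.1, -0.0, -0.7]
grip_width: 0.499
lidplane n 840 centre [ 0.5389 -0.2571  0.0135] normal [-0.     0.003  1.   ] tilt deg 0.2
lidplane n 895 centre [ 0.5227 -0.2574  0.0123] normal [ 0.    -0.002  1.   ] tilt deg 0.1
x 2.155 y 0.011 z 0.034 twist 0.03 | now [ 0.5854 -0.2542  0.0862] yawy 9.55 tilt [-1. -0.  0.] F [-0.3  0.  -0.5] g 0.498 t 41.25 q7 -1.20
```

View pics/s37.png

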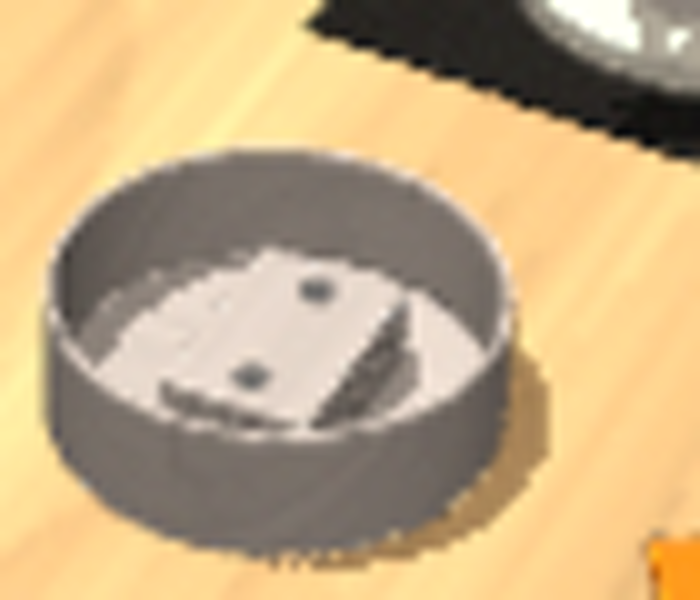

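View pics/t37c.png

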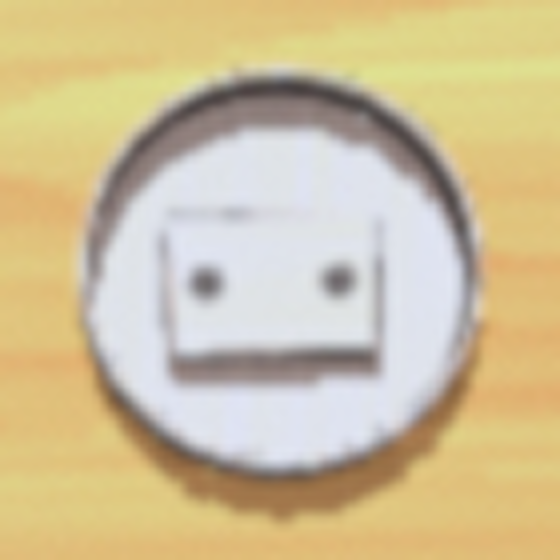

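View pics/s37full.png

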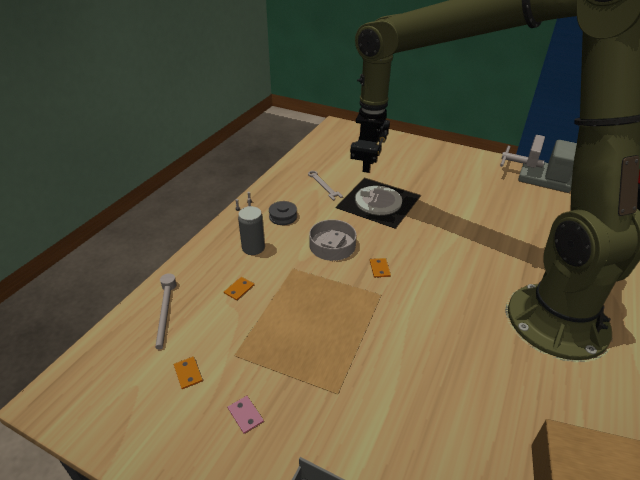

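```bash
python3 -c "
from h import *
d=np.load('side.npz');t=np.load('top.npz')
f=lambda a,b:px2w(d,305+a/10-.45,205+b/10-.45,.028)
g=lambda a,b:px2w(t,312+a/8-.44,210+b/8-.44,.028)
a,b=f(251,376),f(318,290);print('side holes',a,b,(a+b)/2,np.degrees(np.arctan2(*(b-a)[1::-1])))
a,b=g(205,284),g(339,282);print('top holes',a,b,(a+b)/2,np.degrees(np.arctan2(*(b-a)[1::-1])))
c=cloud(t)[243:248,344:349,2];print('pile top z',np.median(c))
# dish rim ellipse check in side view
import itertools
for cx,cy in [(.5787,-.0065),(.5800,-.0055)]:
  P=np.array([w2px(d,[cx+.064*np.cos(q),cy+.064*np.sin(q),.042]) for q in np.linspace(0,6.28,73)])
  print(cx,cy,((P.min(0)-[305,205])*10+4.5).round(0),((P.max(0)-[305,205])*10+4.5).round(0))
"
```

```text
side holes [0.57925815 0.0143785  0.028     ] [ 0.57874111 -0.0274454   0.028     ] [ 0.57899963 -0.00653345  0.028     ] -90.70826791768046
top holes [0.57742344 0.01686909 0.028     ] [ 0.57688379 -0.02564369  0.028     ] [ 0.57715361 -0.0043873   0.028     ] -90.72726360046534
pile top z 0.025766434077090672
0.5787 -0.0065 [ 51. 150.] [525. 447.]
0.58 -0.0055 [ 45. 151.] [519. 447.]
```

The top plate's centre is within about 3 mm of the dish centre in both views, its long side is at 90°, and the pile top is at about 0.027. Next I'll check the lug alignment at the lid.

```bash
python3 -c "
from h import *
d=np.load('side.npz')
crop(d,335,130,95,95,6.5,'s38.png',1.5)
t=np.load('top.npz');crop(t,405,215,85,85,7,'t38.png',1.3)
"
```

```text
(no output)
```

View pics/s38.png

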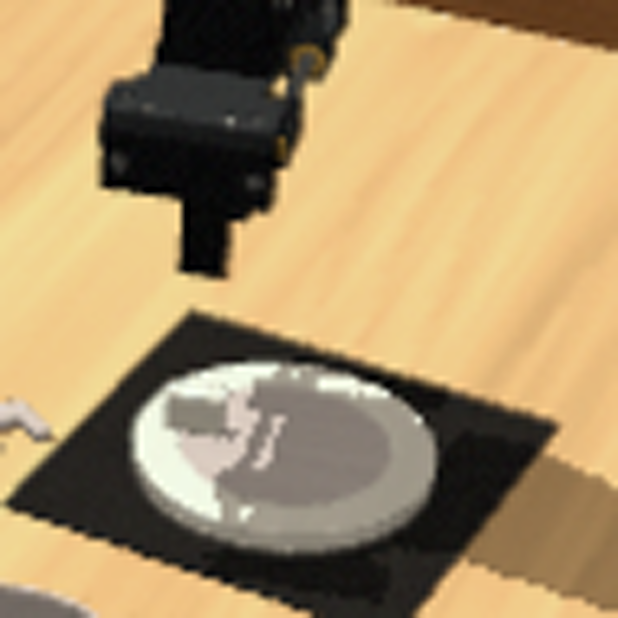

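```bash
python3 -c "
import cv2,numpy as np
im=cv2.imread('pics/t36.png');cv2.imwrite('pics/t36m.png',cv2.resize(im[215:300,405:490],None,fx=7,fy=7,interpolation=cv2.INTER_CUBIC))
im=cv2.imread('pics/t15.png');cv2.imwrite('pics/t15m.png',cv2.resize(im[215:300,405:490],None,fx=7,fy=7,interpolation=cv2.INTER_CUBIC))"
```

```text
(no output)
```

View pics/t36m.png

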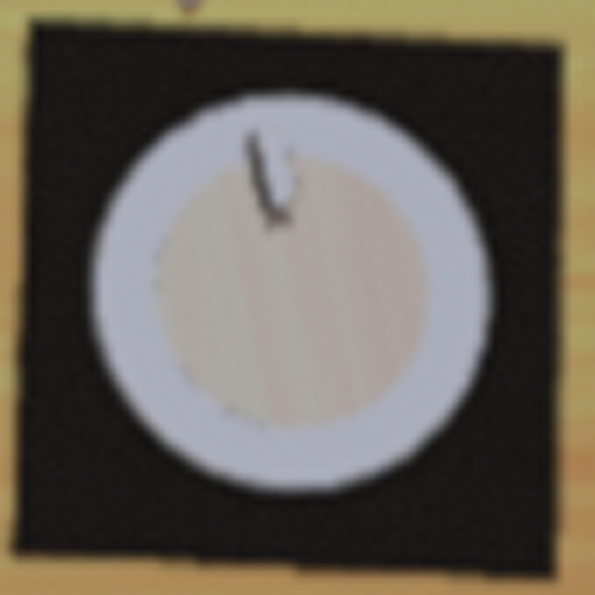

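```bash
python3 -c "
from h import *
d=np.load('side.npz');t=np.load('top.npz')
s=telemetry.get_state();p=s['position'];M=R.from_rotvec(s['tool_rot']).as_matrix()
q=lambda P:((w2px(d,P)-[335,130])*6.5+3).round(0)
T=p+[0,0,.029]
print('near tip outer', q(T+M@[0,0,-.0365]),q(T+M@[0,0,-.03]))
# lid from top picture
im=cv2.imread('pics/t36.png')[:,:,::-1]
hsv=cv2.cvtColor(im,cv2.COLOR_RGB2HSV)
m=np.zeros((480,640),np.uint8);m[215:300,405:490]=(im[215:300,405:490].min(-1)>80)
m=cv2.morphologyEx(m,cv2.MORPH_OPEN,np.ones((5,5)))
cs,_=cv2.findContours(m,0,cv2.CHAIN_APPROX_NONE)
for c in cs:
  if len(c)<100: continue
  P=np.array([px2w(t,a,b,.013)[:2] for a,b in c[:,0,:]],np.float32)*1000
  print(cv2.fitEllipse(P))
a=px2w(t,405+270/7-.43,215+180/7-.43,.035);b=px2w(t,405+265/7,215+178/7,.02)
print('lug approx',a,b)
L=np.array([.586,-.2555,0])
for P in ([.5845,-.2545,.035],[.5845,-.2495,.024],[.578,-.2505,.024],[.592,-.2485,.024]): print(P,q(P))
"
```

```text
near tip outer [196. 287.] [199. 279.]
((542.9844970703125, -260.9330139160156), (143.1881561279297, 144.3282470703125), 6.210613250732422)
lug approx [ 0.58129436 -0.25121378  0.035     ] [ 0.5828407 -0.253536   0.02     ]
[0.5845, -0.2545, 0.035] [203. 394.]
[0.5845, -0.2495, 0.024] [197. 418.]
[0.578, -0.2505, 0.024] [211. 421.]
[0.592, -0.2485, 0.024] [182. 415.]
```

The lid has not moved (centre (0.543,-0.261)), and the tool is about 2 mm inward of the lug centre. I'll go down and grip firmly at the lug's middle.

```bash
python3 -m creep '[{"fingers":0.4,"x":0.4,"y":0.06,"z":0.02,"twist":0},{"fingers":0.4,"x":0.9,"y":0.06,"z":0.02,"twist":0},{"fingers":0.4,"x":1.4,"y":0.06,"z":0.02,"twist":0},{"fingers":0.4,"x":1.7,"y":0.06,"z":0.02,"twist":0},{"fingers":0.4,"x":1.8,"y":0.06,"z":0.02,"twist":0},{"fingers":0.4,"x":1.8,"y":0.06,"z":0.02,"twist":0},{"fingers":0.4,"x":1.8,"y":0.06,"z":0.02,"twist":0},{"fingers":0.4,"x":1.8,"y":0.06,"z":0.02,"twist":0}]' 40
python3 -c "
from h import *
d=grab('side');crop(d,335,150,75,75,8,'s39.png',1.5)
go(.5875,-.2555,-.008,9.4)
"
```

```text
time: 41.92
position: [0.5891, -0.2549, 0.0155]
tool_rot: [1.086, 1.281, -1.085]
ft_force: [-0.4, 0.2, 0.5]
grip_width: 0.403
x 0.590 y -0.042 z 0.004 twist 0.02 | now [ 0.5891 -0.255   0.0156] yawy 9.50 tilt [-1.     0.002  0.001] F [ 0.2  1.1 -0.5] g 0.400 t 41.97 q7 -1.23
```

View pics/s39.png

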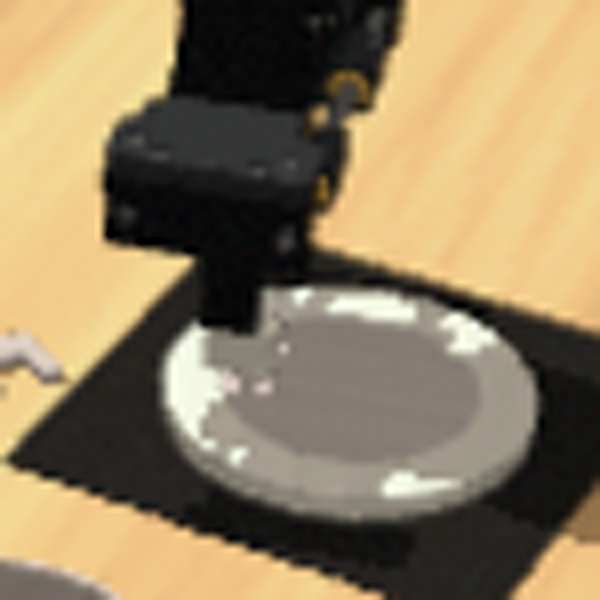

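```bash
python3 -m creep '[{"fingers":0.4,"x":0.2,"y":-0.02,"z":0,"twist":0},{"fingers":0.4,"x":0.4,"y":-0.02,"z":0,"twist":0},{"fingers":0.4,"x":0.55,"y":-0.02,"z":0,"twist":0},{"fingers":0.4,"x":0.58,"y":-0.02,"z":0,"twist":0},{"fingers":0.4,"x":0.58,"y":-0.02,"z":0,"twist":0},{"fingers":0.4,"x":0.58,"y":-0.02,"z":0,"twist":0}]' 20
python3 -m creep '[{"fingers":0.2,"x":0,"y":0,"z":0,"twist":0},{"fingers":0.05,"x":0,"y":0,"z":0,"twist":0},{"fingers":0.05,"x":0,"y":0,"z":0,"twist":0},{"fingers":0.05,"x":0,"y":0,"z":0,"twist":0},{"fingers":0.05,"x":0,"y":0,"z":0,"twist":0},{"fingers":0.05,"x":0,"y":0,"z":0,"twist":0}]' 20
python3 -m creep '[{"fingers":0.05,"x":0,"y":0,"z":0,"twist":0},{"fingers":0.05,"x":0,"y":0,"z":0,"twist":0},{"fingers":0.05,"x":0,"y":0,"z":0,"twist":0},{"fingers":0.05,"x":-0.15,"y":0,"z":0,"twist":0},{"fingers":0.05,"x":-0.3,"y":0,"z":0,"twist":0},{"fingers":0.05,"x":-0.5,"y":0,"z":0,"twist":0},{"fingers":0.05,"x":-0.8,"y":0,"z":0,"twist":0},{"fingers":0.05,"x":-1.1,"y":0,"z":0,"twist":0},{"fingers":0.05,"x":-1.4,"y":0,"z":0,"twist":0},{"fingers":0.05,"x":-1.5,"y":0,"z":0,"twist":0},{"fingers":0.05,"x":-1.5,"y":0,"z":0,"twist":0},{"fingers":0.05,"x":-1.5,"y":0,"z":0,"twist":0}]' 60
python3 -c "
from h import *
d=grab('side');crop(d,335,125,75,75,8,'s40.png',1.5);lidplane(d,(.54,-.26),.03)
go(.62,0,.052,9.4)
"
```

```text
time: 42.47
position: [0.5871, -0.2547, -0.0093]
tool_rot: [1.086, 1.283, -1.086]
ft_force: [0.1, -1.3, 0.7]
grip_width: 0.401
time: 42.97
position: [0.5873, -0.255, -0.0089]
tool_rot: [1.086, 1.283, -1.086]
ft_force: [0.5, -0.8, 0.8]
grip_width: 0.11
time: 43.97
position: [0.5873, -0.2549, 0.0514]
tool_rot: [1.086, 1.282, -1.086]
ft_force: [-0.7, -1.0, -0.9]
grip_width: 0.107
lidplane n 836 centre [ 0.5367 -0.255   0.0737] normal [-0.006  0.003  1.   ] tilt deg 0.4
x -0.034 y 1.869 z -6.146 twist 0.02 | now [ 0.5868 -0.2548  0.0507] yawy 9.49 tilt [-1.    -0.001 -0.   ] F [-0.2 -0.7 -1.9] g 0.110 t 44.02 q7 -1.21
```

View pics/s40.png

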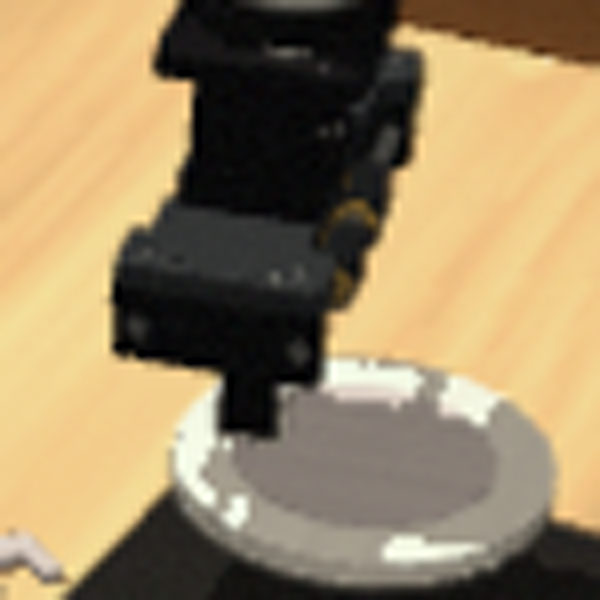

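The lid is held level (0.4°) with its origin at about 0.063. I'll carry it over the dish.

```bash
python3 -m creep '[{"fingers":0.05,"x":0,"y":0.1,"z":-0.3,"twist":0},{"fingers":0.05,"x":0,"y":0.25,"z":-0.8,"twist":0},{"fingers":0.05,"x":0,"y":0.45,"z":-1.4,"twist":0},{"fingers":0.05,"x":0,"y":0.65,"z":-2.0,"twist":0},{"fingers":0.05,"x":0,"y":0.85,"z":-2.6,"twist":0},{"fingers":0.05,"x":0,"y":1.05,"z":-3.2,"twist":0},{"fingers":0.05,"x":0,"y":1.25,"z":-3.8,"twist":0},{"fingers":0.05,"x":0,"y":1.45,"z":-4.4,"twist":0},{"fingers":0.05,"x":0,"y":1.6,"z":-5.0,"twist":0},{"fingers":0.05,"x":0,"y":1.75,"z":-5.5,"twist":0},{"fingers":0.05,"x":0,"y":1.88,"z":-5.9,"twist":0},{"fingers":0.05,"x":0,"y":1.93,"z":-6.12,"twist":0},{"fingers":0.05,"x":0,"y":1.93,"z":-6.12,"twist":0},{"fingers":0.05,"x":0,"y":1.93,"z":-6.12,"twist":0},{"fingers":0.05,"x":0,"y":1.93,"z":-6.12,"twist":0},{"fingers":0.05,"x":0,"y":1.93,"z":-6.12,"twist":0}]' 60
python3 -c "
from h import *
d=grab('side');crop(d,285,170,90,90,7,'s41.png',1.5);lidplane(d,(.58,-.0075),.055)
go(.6228,-.0005,.0256,9.4)
for c in [(.5808,-.005)]:
  P=np.array([w2px(d,[c[0]+.072*np.cos(q),c[1]+.072*np.sin(q),.0737]) for q in np.linspace(0,6.28,73)])
  print(((P.min(0)-[285,170])*7+3).round(0),((P.max(0)-[285,170])*7+3).round(0))
"
```

```text
time: 45.35
position: [0.6228, -0.0027, 0.0506]
tool_rot: [1.087, 1.282, -1.089]
ft_force: [-0.4, 0.1, -0.3]
grip_width: 0.107
lidplane n 1219 centre [ 0.5725 -0.0048  0.0727] normal [-0.002  0.003  1.   ] tilt deg 0.2
x 0.629 y 0.007 z -0.052 twist -0.01 | now [ 0.6229 -0.0026  0.0507] yawy 9.35 tilt [-1.    -0.001  0.001] F [ 0.  -0.8 -0.8] g 0.104 t 45.40 q7 -1.65
[147. 274.] [526. 506.]
```

View pics/s41.png

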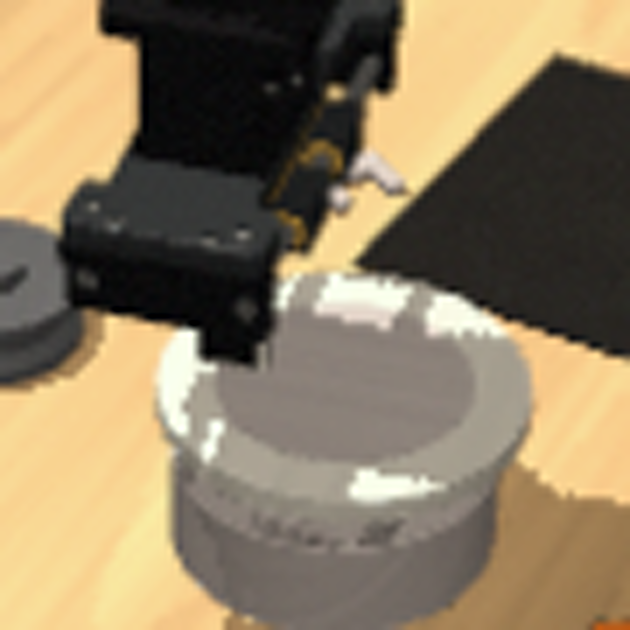

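The lid sits about 3 mm toward -x and 2 mm toward -y of centred: its extents are 157–530 where 147–526 is expected. I'll correct that and lower.

```bash
python3 -m creep '[{"fingers":0.05,"x":0.05,"y":0.08,"z":-0.04,"twist":0},{"fingers":0.05,"x":0.15,"y":0.08,"z":-0.04,"twist":0},{"fingers":0.05,"x":0.25,"y":0.08,"z":-0.04,"twist":0},{"fingers":0.05,"x":0.35,"y":0.08,"z":-0.04,"twist":0},{"fingers":0.05,"x":0.35,"y":0.08,"z":-0.04,"twist":0},{"fingers":0.05,"x":0.35,"y":0.08,"z":-0.04,"twist":0},{"fingers":0.05,"x":0.35,"y":0.08,"z":-0.04,"twist":0},{"fingers":0.05,"x":0.35,"y":0.08,"z":-0.04,"twist":0},{"fingers":0.05,"x":0.35,"y":0.08,"z":-0.04,"twist":0}]' 60
python3 -c "
from h import *
d=grab('side');crop(d,285,170,90,90,7,'s42.png',1.5);lidplane(d,(.58,-.0075),.04)
go(.6255,-.0005,.0256,9.4)
for c in [(.5808,-.005)]:
  P=np.array([w2px(d,[c[0]+.072*np.cos(q),c[1]+.072*np.sin(q),.0587]) for q in np.linspace(0,6.28,73)])
  print(((P.min(0)-[285,170])*7+3).round(0),((P.max(0)-[285,170])*7+3).round(0))
"
```

```text
time: 46.15
position: [0.6261, 0.0015, 0.0372]
tool_rot: [1.086, 1.283, -1.086]
ft_force: [-0.3, 0.9, -0.7]
grip_width: 0.109
lidplane n 1213 centre [ 0.5759 -0.0007  0.0592] normal [-0.001  0.003  1.   ] tilt deg 0.2
x 0.289 y -0.021 z 0.048 twist 0.02 | now [0.626  0.0015 0.0372] yawy 9.50 tilt [-1.  0.  0.] F [-0.  -0.  -0.5] g 0.107 t 46.20 q7 -1.66
[148. 305.] [524. 538.]
```

View pics/s42.png

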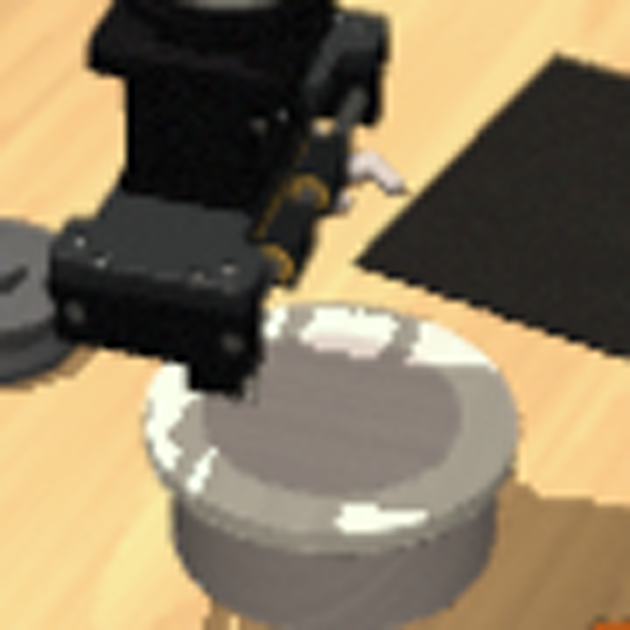

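```bash
python3 -m creep '[{"fingers":0.05,"x":0,"y":-0.05,"z":0.03,"twist":0},{"fingers":0.05,"x":0.03,"y":-0.05,"z":0.03,"twist":0},{"fingers":0.05,"x":0.08,"y":-0.05,"z":0.03,"twist":0},{"fingers":0.05,"x":0.14,"y":-0.05,"z":0.03,"twist":0},{"fingers":0.05,"x":0.2,"y":-0.05,"z":0.03,"twist":0},{"fingers":0.05,"x":0.26,"y":-0.05,"z":0.03,"twist":0},{"fingers":0.05,"x":0.26,"y":-0.05,"z":0.03,"twist":0},{"fingers":0.05,"x":0.26,"y":-0.05,"z":0.03,"twist":0},{"fingers":0.05,"x":0.26,"y":-0.05,"z":0.03,"twist":0}]' 60
python3 -c "
from h import *
d=grab('side');crop(d,285,170,90,90,7,'s43.png',1.5);lidplane(d,(.58,-.0075),.04)
go(.6235,-.0005,.0256,9.4)
"
```

```text
time: 46.95
position: [0.6241, 0.0001, 0.0265]
tool_rot: [1.086, 1.283, -1.086]
ft_force: [-0.1, 0.3, -1.4]
grip_width: 0.105
lidplane n 1194 centre [ 0.5738 -0.0015  0.0487] normal [-0.002  0.002  1.   ] tilt deg 0.2
x 0.025 y -0.019 z 0.010 twist 0.02 | now [0.6242 0.     0.0266] yawy 9.49 tilt [-1.  0.  0.] F [ 0.4  0.1 -0.6] g 0.104 t 47.00 q7 -1.66
```

View pics/s43.png

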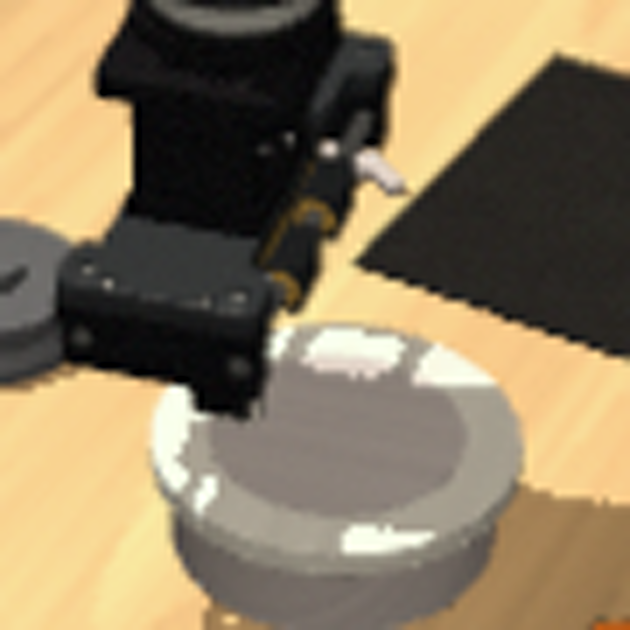

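The skirt is now around the rim (lid top 0.0487, level, no contact force). I'll lower the last 3–4 mm and release.

```bash
python3 -m creep '[{"fingers":0.05,"x":0.03,"y":0,"z":0,"twist":0},{"fingers":0.05,"x":0.06,"y":0,"z":0,"twist":0},{"fingers":0.05,"x":0.08,"y":0,"z":0,"twist":0},{"fingers":0.05,"x":0.08,"y":0,"z":0,"twist":0},{"fingers":0.05,"x":0.08,"y":0,"z":0,"twist":0}]' 60
python3 -m creep '[{"fingers":0.15,"x":0,"y":0,"z":0,"twist":0},{"fingers":0.25,"x":0,"y":0,"z":0,"twist":0},{"fingers":0.35,"x":0,"y":0,"z":0,"twist":0},{"fingers":0.4,"x":0,"y":0,"z":0,"twist":0},{"fingers":0.4,"x":0,"y":0,"z":0,"twist":0},{"fingers":0.4,"x":-0.3,"y":0,"z":0,"twist":0},{"fingers":0.4,"x":-0.9,"y":0,"z":0,"twist":0},{"fingers":0.4,"x":-1.7,"y":0,"z":0,"twist":0},{"fingers":0.4,"x":-2.5,"y":0,"z":0,"twist":0},{"fingers":0.4,"x":-2.5,"y":0,"z":0.8,"twist":0},{"fingers":0.4,"x":-2.5,"y":0,"z":1.7,"twist":0},{"fingers":0.4,"x":-2.5,"y":0,"z":2.6,"twist":0},{"fingers":0.4,"x":-2.5,"y":0,"z":3.5,"twist":0},{"fingers":0.4,"x":-2.5,"y":0,"z":4.4,"twist":0},{"fingers":0.4,"x":-2.5,"y":0,"z":5.3,"twist":0},{"fingers":0.4,"x":-2.5,"y":0,"z":6.0,"twist":0},{"fingers":0.4,"x":-2.5,"y":0,"z":6.0,"twist":0},{"fingers":0.4,"x":-2.5,"y":0,"z":6.0,"twist":0}]' 60
python3 -c "
from h import *
d=grab('side','s44full.png');crop(d,285,170,90,90,7,'s44.png',1.5);lidplane(d,(.58,-.0075),.035)
t=grab('top','t44.png');crop(t,312,205,75,75,8,'t44c.png');lidplane(t,(.58,-.0075),.035)
C=cloud(t)
m=(np.hypot(C[...,0]-.58,C[...,1]+.007)<.09)&(C[...,2]>.035)&(C[...,2]<.08)
cs,_=cv2.findContours(m.astype(np.uint8),0,cv2.CHAIN_APPROX_NONE);c=max(cs,key=len)[:,0,:]
P=np.array([px2w(t,a,b,.045)[:2] for a,b in c],np.float32)*1000
print(cv2.fitEllipse(P),cv2.minEnclosingCircle(P))
go(.6235,-.0005,.0256,9.4)
"
```

```text
time: 47.42
position: [0.624, -0.0, 0.0233]
tool_rot: [1.086, 1.283, -1.086]
ft_force: [-0.6, 0.5, -0.4]
grip_width: 0.112
time: 48.92
position: [0.6632, -0.2398, 0.1237]
tool_rot: [1.089, 1.281, -1.09]
ft_force: [0.9, 0.8, -0.3]
grip_width: 0.4
lidplane n 1234 centre [ 0.5741 -0.0034  0.0454] normal [-0.004  0.003  1.   ] tilt deg 0.3
lidplane n 1525 centre [ 0.5767 -0.0079  0.0442] normal [ 0.003 -0.     1.   ] tilt deg 0.2
((578.3754272460938, -6.761724472045898), (140.7146453857422, 141.87583923339844), 50.73078536987305) ((578.614990234375, -6.4807047843933105), 71.96944427490234)
x 2.466 y -0.025 z -5.949 twist 0.03 | now [ 0.6639 -0.2351  0.124 ] yawy 9.56 tilt [-1.     0.001 -0.001] F [-0.2  0.4 -0.3] g 0.401 t 49.02 q7 -1.27
```

View pics/s44.png

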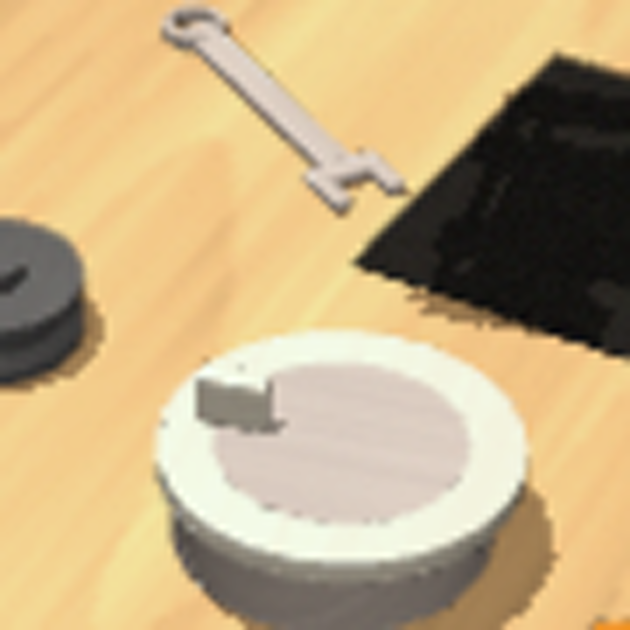

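View pics/t44.png

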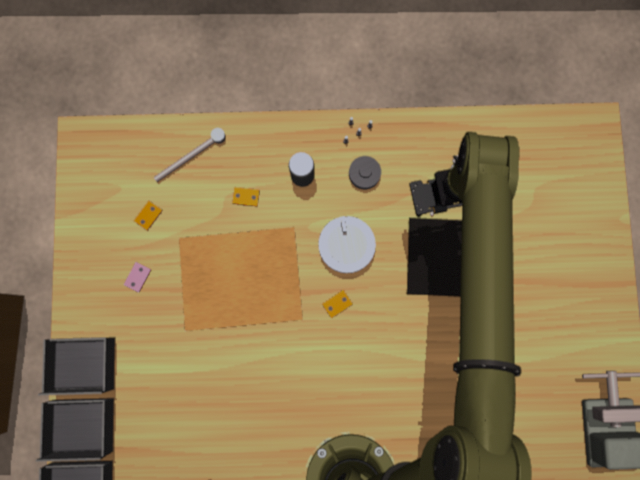

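The lid is seated: the top view gives its centre as (0.578,-0.007) against the dish at (0.579,-0.0065), top at 0.044–0.045 in both cameras, tilt 0.2–0.3°. The arm is clear and the bystanders are where they were, so I'll hand in.

```bash
python3 -c "
from h import *
print(workorder.close_job());print(telemetry.get_state()['time'])"
```

```text
the job is handed in; nothing more can be done
None
the job is handed in; nothing more can be done
```

The job is done and handed in at about 49 s of the 208 s allowed; no verdict is reported.

- **Lid off:** The first lift came up flat, so I set the lid down and regripped the lug's outer top corner at 3 N. It then rose edge first: 6° tilt, lug up about 11 mm, far edge still on the rim. It went flat onto the mat (0.1–0.2° tilt), its origin no higher than about 7 cm.
- **Plates:** Four steel plates were there, and all are stacked in the dish. The top plate's centre was within 3 mm of the dish centre in both cameras. The plates lined up to within an estimated 3 mm; I judged this from the placing measurements and did not squeeze the pile square.
- **Lid back:** It sits level (0.2–0.3°), with its top at 44–45 mm against 45 mm nominal, within 1 mm of the dish centre. The can, pulley and spanner look unmoved in the pictures.

**What disagreed:**
- **Tool height:** The tool's height reading was about 28–29 mm lower than the cameras showed, so I set heights from pictures and contact force.
- **Camera offset:** The two cameras differed by 1–2 mm.
- **Fourth plate:** It appeared to slide 2–3 mm in the grip. I corrected for that before setting it down.

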